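# Scoop grinding pellets onto the balance and hang up the scoop

### The arm

A 6-joint arm with a two-finger parallel gripper is mounted at the origin on the work surface. World frame = base frame: x ahead of the robot, y to its left, z up, the work surface at z = 0. Lengths are in m, angles in rad, forces in N, time in s.
With the tool pointing down it reaches from about 0.3 to 0.75 m from the base axis. Payload 8.5 kg.
Tool frame: the origin (TCP) lies at the very end of the fingers, on their centre line; the grasp point (between the pads) lies 19 mm behind it; z points along the fingers, y is the line along which they close (so a half turn about z gives the same grasp; the last joint's range is limited). The gripper opens to 85 mm and grips with 20 to 120 N. Pads are 22 mm wide; open, the fingers measure 114 mm over their backs; the gripper's body (76 mm by 85 mm) begins 54 mm behind the grasp point. The pads swing forward as they close: fully open they stand 13 mm farther back than shut.
Start: joints at [-1.432, 0.381, 1.297, -0, 1.464, -0.215], TCP at [0.191, -0.516, 0.231] pointing down, gripper open.
Joint ranges: [-3.11, 3.11], [-0.89, 2.33], [0.22, 2.48], [-1.42, 4.56], [0.17, 2.85], [-2.88, 2.88]. Speed limits (rad/s): [2.39, 2.39, 3.14, 3.14, 3.14, 3.14].

### API

Orientations are given as [roll, pitch, yaw] about the fixed x, y, z axes, in that order (R = Rz(yaw) Ry(pitch) Rx(roll)).
In Python, from cell import manip gives the robot as it stands.
- The arm moves only by the shell command python3 -m jog 'ROWS' [FORCE]. ROWS is JSON, a list of rows, each an object of numbers: "dx", "dy", "dz": the shift along the tool's x, y, z in m; "wx", "wy", "wz": the turn, a rotation vector about the tool's x, y, z in degrees; "gripper": the opening, from -1 (shut) to 1 (fully open). In form: [{"dx": .., "dy": .., "dz": .., "wx": .., "wy": .., "wz": .., "gripper": ..}, ...]. A call has 1 to 10 rows; each row shifts and turns the commanded pose from where the row before left it, along the tool's axes as they then stand; what a row does not reach is not made up. A row lasts 1/12 s, in which the tool goes at most 41.7 mm and 7.16 degrees, less where a joint would pass 70% of its speed; a pose out of reach is approached as far as the arm can. A call is refused whole if a number of a shift passes 0.0417 or a number of a turn 7.16, either way. A call with a gripper value outside its range is refused whole. The fingers move at their own pace and stop on an object; FORCE is the grip in N (left out, the last holds). Time passes only in rows, so rows that do not move let the fingers close. It gives the time, the measured TCP pose, the force, the opening and the grip force at its end, in the units of the state.
- manip.get_state(): the state, without advancing time (a new reading comes with each control period).
- manip.get_image(name): name is "side" or "top"; returns a dict with "pixels" (420x560x3 uint8, blue, green, red), "depth" (420x560 float32, m along the optical axis (not along the pixel's ray), 0 where there is no reading), "fx", "fy", "cx", "cy" (pixels), "dist_coeffs" ([k1, k2, p1, p2, k3] as OpenCV has them; the pictures are not rectified), "R" (3x3) and "t" (3): a world point X has camera coordinates R X + t. Camera axes: x right, y down, z forward; pixel columns grow to the right and rows downward; lengths in m; the calibration is good to about 2 mm. A picture is of the moment at which its call begins.
- manip.close_job(): hands the job in; it is judged then, once.
Trained networks look in a picture, given as the dict that the camera call returned (one of the last four; its "shot" number tells which), for a name from the list of things; names that differ only in an ending like _2 or _b are one class to them, and where a whole thing is asked for, a point or a joint stands for the part that bears it (a point fixed in the world has none). Each returns a list of dicts, best first, with "p" (0 to 1); they miss things now and then, are a little off and sometimes report something else, mostly with a low value. They report only what shows in the picture. A call takes as long as a camera call. They do not tell look-alikes from the thing itself.
- manip.search_frame(name, picture): "xy" ([column, row] in pixels, amid what is visible of it).
The state is a dict: "time": time; "qpos": joint angles; "joint_velocities": joint speeds; "joint_efforts": joint torques, N m; "tool_pos": TCP position; "tcp_rot": TCP orientation; "ft_force": force on the tool from outside, world axes, zero at the start; "torque": the same for the moment, N m; "width": opening from 0.0 (shut) to 1.0 (fully open); "finger_force": force on a finger pad.
Only numpy, scipy, OpenCV 4.12 (cv2) and the standard library are available. Lean on these libraries where they do the work, as an engineer would, in place of code of your own. Each camera call takes 0.05 s, during which the arm holds its last target. There are 200 camera calls.

### The job

Use the scoop to move at least three of the six amber pellets from the steel tray into the round pan of the balance, without touching a pellet with the gripper, spilling any outside tray and pan, or leaning on the balance. Then hang the empty scoop by its handle on the hook of the small stand and let go. Leave the other things on the bench where they are.

Things in the scene. Friction and masses are not known exactly. Their poses are not given: they have to be found in the camera images.
- scoop: White plastic scoop with a bridge handle above its bowl, 0.12 kg. Origin: centre of its underside; x points out of the open mouth, z up. Floor x -38 to +40, 70 mm wide (80 at the rods), 1.6 mm thick; side walls 24 mm high (14 mm in the last 10 mm), back wall 30 mm high. From the back wall a rod rises to the green grip; two rods come down from the handle to the side walls at x = 27
- scoop_grip (a point): centre of the scoop's green grip, a box 44 x 14 x 14 mm along the scoop's x (x -62 to -18), 78 mm above the scoop's underside
- scoop_peak (a point): balance point of the handle (scoop x = -2, height 90 mm): axis of the 8 mm rod at its peak, above the centre of mass. Forward of the grip the rod rises to this peak, falls to height 78 at x = 15 and runs to x = 27. Under the peak the handle is open across the scoop from the side walls' top (24 mm) up to 86 mm
- scoop_lip (a point): middle of the scoop's front lower edge
- tray: Fixed steel tray, 98 (x) by 244 mm (y) outside, 33 mm high. Origin: centre of its underside. Flat floor 92 mm wide (x), 160 mm long (y), its top 3 mm above the bench; side walls (x) upright, 3 mm thick; end walls (y) slope outward at 45 degrees from the floor's ends (y = +-80) to a 12 mm rim at height 33 mm. At the start all pellets lie on the +y half of the floor
- tray_in (a point): centre of the tray's floor (top face), axes as the tray's
- pellet0: Loose amber zirconia pellet, a stubby rounded rod 14 mm thick and 18 mm long along x, 12 g; origin at its centre
- pellet1: Loose amber zirconia pellet, a stubby rounded rod 14 mm thick and 18 mm long along x, 12 g; origin at its centre
- pellet2: Loose amber zirconia pellet, a stubby rounded rod 14 mm thick and 18 mm long along x, 12 g; origin at its centre
- pellet3: Loose amber zirconia pellet, a stubby rounded rod 14 mm thick and 18 mm long along x, 12 g; origin at its centre
- pellet4: Loose amber zirconia pellet, a stubby rounded rod 14 mm thick and 18 mm long along x, 12 g; origin at its centre
- pellet5: Loose amber zirconia pellet, a stubby rounded rod 14 mm thick and 18 mm long along x, 12 g; origin at its centre
- balance: Fixed white laboratory balance, 200 x 200 mm, deck 62 mm high, green control strip along its front (-x) edge. Origin at the centre of its underside. A clear wind shield, 4 mm thick, stands on the deck up to height 125 mm at the back (x = 96) and at both sides (y = +-94, from x = -62 to 96); front and top are open
- pan (a point): centre of the inner floor of the balance's round aluminium pan, at balance x = 15, y = 0, height 72 mm; the pan's inside radius is 57 mm at the floor and 65 mm at the rim, its rim 96 mm above the bench (24 mm above this point)
- hook: Fixed steel hook stand: round base 100 mm wide and 12 mm high, post 16 mm thick and 220 mm high at its origin (centre of its underside). An 8 mm rod leaves the post along -x with its axis at height 200 mm, straight to x = -78, then turns up to its tip at x = -94, height 222 mm (axis; top at 226)
- hook_seat (a point): top of the straight rod of the hook at stand x = -65, height 204 mm: where a handle should rest
- bottle: bystander: white bottle with red cap, 60 mm wide, 140 mm high; origin at the centre of its underside
- beaker: bystander: glass beaker, 64 mm wide, 85 mm high; origin at the centre of its underside
- jar: bystander: amber jar with blue cap, 56 mm wide, 70 mm high; origin at the centre of its underside
- weight: bystander: brass calibration weight, 30 mm wide, 45 mm high; origin at the centre of its underside
- weight2: bystander: steel calibration weight, 24 mm wide, 36 mm high; origin at the centre of its underside
Things that resemble listed ones, but are neither listed nor needed, are in the scene too. What is shaped like the scoop but black, pink or turquoise is not meant.

How it is judged:
On the way:
1. at least three of the pellets lie in the pan of the balance ((distance between each of pellet0, pellet1, pellet2 and pan below 0.066 m or distance between each of pellet0, pellet1, pellet3 and pan below 0.066 m or distance between each of pellet0, pellet1, pellet4 and pan below 0.066 m or distance between each of pellet0, pellet1, pellet5 and pan below 0.066 m or distance between each of pellet0, pellet2, pellet3 and pan below 0.066 m or distance between each of pellet0, pellet2, pellet4 and pan below 0.066 m or distance between each of pellet0, pellet2, pellet5 and pan below 0.066 m or distance between each of pellet0, pellet3, pellet4 and pan below 0.066 m or distance between each of pellet0, pellet3, pellet5 and pan below 0.066 m or distance between each of pellet0, pellet4, pellet5 and pan below 0.066 m or distance between each of pellet1, pellet2, pellet3 and pan below 0.066 m or distance between each of pellet1, pellet2, pellet4 and pan below 0.066 m or distance between each of pellet1, pellet2, pellet5 and pan below 0.066 m or distance between each of pellet1, pellet3, pellet4 and pan below 0.066 m or distance between each of pellet1, pellet3, pellet5 and pan below 0.066 m or distance between each of pellet1, pellet4, pellet5 and pan below 0.066 m or distance between each of pellet2, pellet3, pellet4 and pan below 0.066 m or distance between each of pellet2, pellet3, pellet5 and pan below 0.066 m or distance between each of pellet2, pellet4, pellet5 and pan below 0.066 m or distance between each of pellet3, pellet4, pellet5 and pan below 0.066 m)), for 0.2 s.
At the end, for the whole second after the job is handed in: At least three pellets in the pan, the others in the pan or the tray, all below 50 mm/s; the scoop hangs from the hook by its handle at rest: hook carries it, its underside over 60 mm and handle peak over 170 mm up, peak within 80 mm of the hook seat ((distance between each of pellet0, pellet1, pellet2 and pan below 0.066 m or distance between each of pellet0, pellet1, pellet3 and pan below 0.066 m or distance between each of pellet0, pellet1, pellet4 and pan below 0.066 m or distance between each of pellet0, pellet1, pellet5 and pan below 0.066 m or distance between each of pellet0, pellet2, pellet3 and pan below 0.066 m or distance between each of pellet0, pellet2, pellet4 and pan below 0.066 m or distance between each of pellet0, pellet2, pellet5 and pan below 0.066 m or distance between each of pellet0, pellet3, pellet4 and pan below 0.066 m or distance between each of pellet0, pellet3, pellet5 and pan below 0.066 m or distance between each of pellet0, pellet4, pellet5 and pan below 0.066 m or distance between each of pellet1, pellet2, pellet3 and pan below 0.066 m or distance between each of pellet1, pellet2, pellet4 and pan below 0.066 m or distance between each of pellet1, pellet2, pellet5 and pan below 0.066 m or distance between each of pellet1, pellet3, pellet4 and pan below 0.066 m or distance between each of pellet1, pellet3, pellet5 and pan below 0.066 m or distance between each of pellet1, pellet4, pellet5 and pan below 0.066 m or distance between each of pellet2, pellet3, pellet4 and pan below 0.066 m or distance between each of pellet2, pellet3, pellet5 and pan below 0.066 m or distance between each of pellet2, pellet4, pellet5 and pan below 0.066 m or distance between each of pellet3, pellet4, pellet5 and pan below 0.066 m) and (distance between pellet0 and pan below 0.066 m or (x of pellet0 in the frame of tray_in between -0.046 and 0.046 m and y of pellet0 in the frame of tray_in between -0.11 and 0.11 m and z of pellet0 in the frame of tray_in below 0.034 m)) and (distance between pellet1 and pan below 0.066 m or (x of pellet1 in the frame of tray_in between -0.046 and 0.046 m and y of pellet1 in the frame of tray_in between -0.11 and 0.11 m and z of pellet1 in the frame of tray_in below 0.034 m)) and (distance between pellet2 and pan below 0.066 m or (x of pellet2 in the frame of tray_in between -0.046 and 0.046 m and y of pellet2 in the frame of tray_in between -0.11 and 0.11 m and z of pellet2 in the frame of tray_in below 0.034 m)) and (distance between pellet3 and pan below 0.066 m or (x of pellet3 in the frame of tray_in between -0.046 and 0.046 m and y of pellet3 in the frame of tray_in between -0.11 and 0.11 m and z of pellet3 in the frame of tray_in below 0.034 m)) and (distance between pellet4 and pan below 0.066 m or (x of pellet4 in the frame of tray_in between -0.046 and 0.046 m and y of pellet4 in the frame of tray_in between -0.11 and 0.11 m and z of pellet4 in the frame of tray_in below 0.034 m)) and (distance between pellet5 and pan below 0.066 m or (x of pellet5 in the frame of tray_in between -0.046 and 0.046 m and y of pellet5 in the frame of tray_in between -0.11 and 0.11 m and z of pellet5 in the frame of tray_in below 0.034 m)) and contact force between scoop and hook above 0.4 N and height (world z) of scoop above 0.06 m and z of scoop_peak in the frame of hook above 0.17 m and horizontal distance between scoop_peak and hook_seat below 0.08 m and linear speed of each of scoop, pellet0, pellet1, pellet2, pellet3, pellet4, pellet5 below 0.05 m/s); the robot touches nothing.
It fails at once if the gripper touches a pellet (contact force between any of the fingers, the arm and pellet0 above 0.2 N or contact force between any of the fingers, the arm and pellet1 above 0.2 N or contact force between any of the fingers, the arm and pellet2 above 0.2 N or contact force between any of the fingers, the arm and pellet3 above 0.2 N or contact force between any of the fingers, the arm and pellet4 above 0.2 N or contact force between any of the fingers, the arm and pellet5 above 0.2 N).
It fails at once if the scoop or the robot leans on the balance (more than 8 N) (contact force between any of scoop, the fingers, the arm and balance above 8 N).
It fails at once if a bystander is moved by more than 30 mm (distance of any of bottle, beaker, jar, weight, weight2 from where it was at the start of the episode above 0.03 m).
It also fails if it takes over 72 s, if anything falls off the work surface, if the arm or the gripper's body presses on something with over 40 N, if the wrist force passes 120 N, or if a joint passes its speed limit or range.

## Working session

There is one attempt and no reset: what is moved stays moved. The work goes in short steps, Python scripts to look and compute and a shell command to move; the robot and the scene stay as the last step left them, time stands still between calls to the robot, and variables do not carry over. Pictures are saved under pics/ and viewed, at most 10 in all, crops included, and the job is handed in when it is done.

```bash
mkdir -p pics; ls; cat > h.py <<'E'
import numpy as np, cv2
from cell import manip
def world(im,u,v,z=None,d=None):
    K=np.array([[im["fx"],0,im["cx"]],[0,im["fy"],im["cy"]],[0,0,1.]])
    p=cv2.undistortPoints(np.array([[[u,v]]],float),K,np.array(im["dist_coeffs"],float))[0,0]
    R=np.array(im["R"]);t=np.array(im["t"])
    ray=R.T@np.array([p[0],p[1],1.]);o=-R.T@t
    if z is not None: s=(z-o[2])/ray[2]
    else: s=d if d is not None else im["depth"][int(round(v)),int(round(u))]
    return o+s*ray
def proj(im,X):
    K=np.array([[im["fx"],0,im["cx"]],[0,im["fy"],im["cy"]],[0,0,1.]])
    R=np.array(im["R"]);t=np.array(im["t"],float)
    return cv2.projectPoints(np.array(X,float).reshape(-1,1,3),cv2.Rodrigues(R)[0],t,K,np.array(im["dist_coeffs"],float))[0].reshape(-1,2)
E
python3 - <<'E'
from h import *
for n in ("top","side"):
    im=manip.get_image(n); cv2.imwrite(f"pics/{n}0.png",im["pixels"])
    print(n,"cam",-np.array(im["R"]).T@np.array(im["t"]))
    for k in ["scoop","scoop_grip","tray","pellet0","balance","hook","bottle","beaker","jar","weight"]:
        for r in manip.search_frame(k,im)[:8]:
            u,v=r["xy"]; print(k,round(r["p"],2),np.round(r["xy"]),np.round(world(im,u,v),3))
print(manip.get_state())
E
```

```text
pics
top cam [ 3.91693563e-01 -2.63427447e-04  1.57928737e+00]
scoop 0.93 [374. 288.] [ 0.322 -0.264  0.001]
scoop 0.92 [435. 281.] [ 0.347 -0.417  0.088]
scoop 0.92 [394. 142.] [ 0.754 -0.323 -0.004]
scoop 0.75 [373. 242.] [ 0.456 -0.259  0.003]
scoop_grip 0.85 [375. 292.] [ 0.311 -0.264  0.007]
scoop_grip 0.76 [434. 280.] [ 0.349 -0.413  0.089]
scoop_grip 0.74 [372. 242.] [ 0.456 -0.257  0.006]
scoop_grip 0.7 [394. 139.] [ 0.761 -0.325  0.001]
tray 0.75 [146. 227.] [0.493 0.399 0.004]
tray 0.72 [275. 208.] [0.545 0.025 0.073]
pellet0 0.56 [373. 239.] [ 0.465 -0.258  0.006]
balance 0.88 [275. 210.] [0.54  0.026 0.068]
hook 0.65 [431. 200.] [ 0.572 -0.412  0.07 ]
bottle 0.68 [218. 147.] [0.706 0.181 0.112]
bottle 0.36 [145. 227.] [0.491 0.402 0.006]
beaker 0.87 [359. 185.] [ 0.622 -0.217  0.01 ]
beaker 0.63 [211. 183.] [0.616 0.208 0.039]
jar 0.88 [305. 147.] [ 0.718 -0.058  0.075]
weight 0.67 [206. 245.] [0.44  0.218 0.049]
weight 0.63 [360. 186.] [ 0.617 -0.221  0.007]
weight 0.39 [373. 240.] [ 0.462 -0.26   0.003]
weight 0.38 [212. 183.] [0.617 0.207 0.038]
side cam [0.12361816 0.
[... 686 characters left out ...]
0.463 0.013]
{'time': 1.1, 'qpos': array([-1.43228475e+00,  3.80640093e-01,  1.29742438e+00,  3.95568655e-07,
        1.46364582e+00, -2.15324306e-01]), 'joint_velocities': array([-0.00022513, -0.00044819, -0.00060421,  0.00138803,  0.00216493,
       -0.00105789]), 'joint_efforts': array([-1.13758120e-03, -4.48343217e+01, -2.31448263e+01, -3.20923264e-04,
        6.93931052e-04,  5.82964077e-08]), 'tool_pos': array([ 0.19055467, -0.51589783,  0.23129263]), 'tcp_rot': array([-3.14147782e+00, -2.55184405e-05,  3.53835838e-01]), 'ft_force': array([-0.18954004, -0.27037649,  0.49462447]), 'torque': array([ 0.01656052,  0.03817129, -0.01205694]), 'finger_force': 0.0, 'width': 0.9983823272965553}
```

View pics/top0.png

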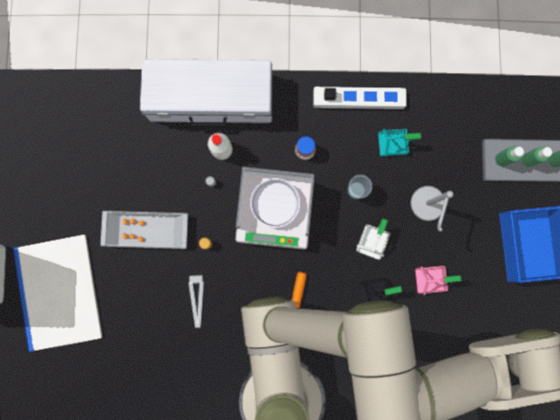

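View pics/side0.png

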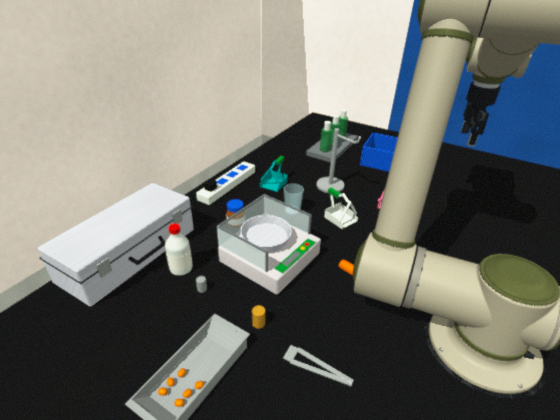

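The top view shows four scoop shapes: white (373,240), turquoise (394,142), pink (433,281) and black (385,290). By the description I want the white one. The tray is at (145,230) with pellets toward its left end (132,229), the balance at (275,208), and the hook stand at (430,203) with its rod going to (443,228). I'll check the choice in a close crop.

```bash
python3 - <<'E'
from h import *
im=manip.get_image("top"); P=im["pixels"]
c=cv2.resize(P[180:270,340:460],None,fx=6,fy=6,interpolation=cv2.INTER_CUBIC);cv2.imwrite("pics/c1.png",c)
hsv=cv2.cvtColor(P,cv2.COLOR_BGR2HSV)
# green grip of white scoop
m=cv2.inRange(hsv,(50,120,60),(75,255,255)); m[:, :365]=0;m[:,400:]=0;m[:210]=0;m[260:]=0
v,u=np.nonzero(m); print("grip px",u.mean(),v.mean(),len(u), "depthz",np.median([world(im,a,b)[2] for a,b in zip(u,v)]))
pts=np.array([world(im,a,b,z=.085)[:2] for a,b in zip(u,v)])
c0=pts.mean(0);w,V=np.linalg.eigh(np.cov((pts-c0).T));print("grip",c0,"axis",V[:,1],np.sqrt(w*12))
# all scoop pts
def cloud(u0,u1,v0,v1):
    g=[(a,b) for b in range(v0,v1) for a in range(u0,u1) if im["depth"][b,a]>0]
    return np.array([world(im,a,b) for a,b in g]),np.array(g)
# orange pellets
m=cv2.inRange(hsv,(5,120,120),(25,255,255)); m[:,195:]=0;m[:200]=0;m[260:]=0
n,l,s,ce=cv2.connectedComponentsWithStats(m)
for i in range(1,n): print("pel",s[i,4],ce[i],world(im,*ce[i],z=.012)[:2])
# balance deck, tray heights
X,g=cloud(95,195,200,260)
k=(X[:,2]>.02)&(X[:,2]<.045); r=cv2.minAreaRect((X[k,:2]*1000).astype(np.float32)); print("tray",r)
X,g=cloud(230,320,160,255)
k=(X[:,2]>.05)&(X[:,2]<.075); print("bal",cv2.minAreaRect((X[k,:2]*1000).astype(np.float32)))
X,g=cloud(405,465,175,245)
k=(X[:,2]>.005)&(X[:,2]<.03);print("hookbase",cv2.minEnclosingCircle((X[k,:2]*1000).astype(np.float32)))
k=X[:,2]>.15
for a,b in zip(g[k],X[k]): print(a,np.round(b,3),end="; ")
E
```

```text
grip px 382.22222222222223 225.2888888888889 90 depthz 0.08421767442086958
grip [ 0.49848234 -0.27151435] axis [-0.93685835  0.34970906] [0.0174027 0.0399115]
pel 18 [124.72222222 221.16666667] [0.50721432 0.46037491]
pel 19 [132.15789474 221.15789474] [0.50749813 0.43867721]
pel 18 [141.         222.66666667] [0.50343252 0.41275633]
pel 16 [124.4375 235.75  ] [0.46500757 0.45960335]
pel 19 [131.63157895 235.73684211] [0.46531167 0.43866138]
pel 18 [140.  238.5] [0.45765201 0.41405647]
tray ((484.65606689453125, 399.4320983886719), (247.1995086669922, 98.92228698730469), 89.12908172607422)
bal ((540.03564453125, 25.69170379638672), (200.2896728515625, 192.58740234375), 84.65921783447266)
hookbase ((555.7640991210938, -441.2341003417969), 131.46707153320312)
[447 192] [ 0.577 -0.417  0.206]; [448 192] [ 0.575 -0.416  0.219]; [449 192] [ 0.575 -0.418  0.219]; [450 192] [ 0.575 -0.42   0.224]; [451 192] [ 0.576 -0.424  0.217]; [452 192] [ 0.575 -0.426  0.221]; [445 193] [ 0.575 -0.414  0.201]; [446 193] [ 0.574 -0.414  0.209]; [447 193] [ 0.573 -0.413  0.22 ]; [448 193] [ 0.572 -0.415  
[... 5087 characters left out ...]
.497 -0.4    0.206]; [438 224] [ 0.495 -0.393  0.203]; [439 224] [ 0.495 -0.396  0.201]; [440 224] [ 0.495 -0.399  0.203]; [438 225] [ 0.492 -0.391  0.21 ]; [439 225] [ 0.492 -0.393  0.212]; [440 225] [ 0.492 -0.398  0.204]; [438 226] [ 0.489 -0.392  0.208]; [439 226] [ 0.489 -0.394  0.209]; [440 226] [ 0.489 -0.395  0.215]; [438 227] [ 0.487 -0.391  0.211]; [439 227] [ 0.486 -0.391  0.22 ]; [440 227] [ 0.486 -0.392  0.225]; [438 228] [ 0.484 -0.39   0.213]; [439 228] [ 0.483 -0.391  0.221]; [440 228] [ 0.483 -0.392  0.226]; [441 228] [ 0.483 -0.395  0.224]; [439 229] [ 0.481 -0.391  0.221]; [440 229] [ 0.481 -0.393  0.222]; [441 229] [ 0.48  -0.393  0.229]; [440 230] [ 0.479 -0.394  0.219];
```

View pics/c1.png

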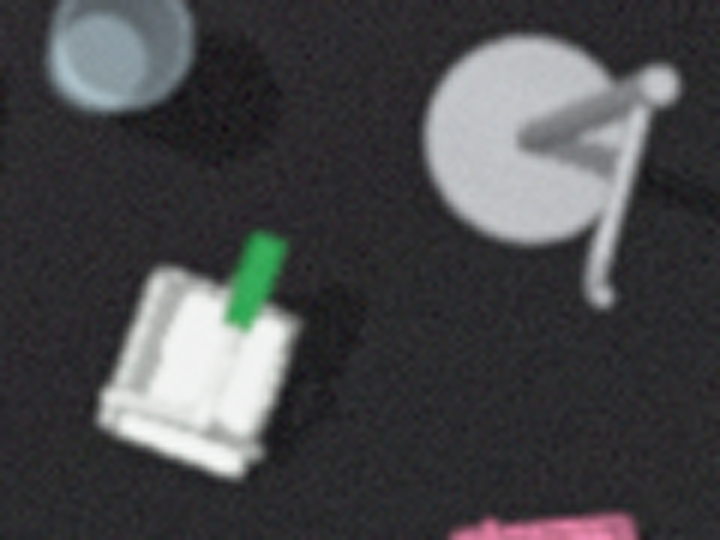

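The crop confirms it: the white scoop's green grip is at image (382,225) and its mouth faces lower-left, so its yaw is about 159.5°. The hook rod runs from (450,194) to (440,229). First I approach from above, rotating in free space.

```bash
python3 -m jog '[{"dx":0.027,"dy":-0.0228,"gripper":0.6},{"dx":0.027,"dy":-0.0228},{"dx":0.027,"dy":-0.0228},{"dx":0.027,"dy":-0.0228},{"dx":0.027,"dy":-0.0228},{"dx":0.027,"dy":-0.0228},{"dx":0.027,"dy":-0.0228},{"dx":0.027,"dy":-0.0228},{"wz":-7},{"wz":-7}]' 
python3 -m jog '[{"wz":-7},{"wz":-7},{"wz":-7},{"wz":-7},{"wz":-7},{"wz":-7},{"wz":-7},{"wz":-7},{"wz":-7},{"wz":-7}]'
python3 -m jog '[{"wz":-7},{"wz":-7},{"wz":-7},{"wz":-7},{"wz":-7},{"wz":-7},{"wz":-7},{"wz":-6.2},{},{}]'
cat >> h.py <<'E'
from scipy.spatial.transform import Rotation as Ro
def to(target,yaw=None,tilt=0.0):
    "tool-frame shift from the present TCP to target; with yaw (deg) and tilt (deg, nose-down +): the turn as well"
    s=manip.get_state();R=Ro.from_euler('xyz',s["tcp_rot"]);p=np.array(s["tool_pos"])
    d=R.inv().apply(np.array(target)-p)
    print("t",round(s["time"],2),"p",np.round(p,4),"rpy",np.round(np.degrees(s["tcp_rot"]),1),"F",np.round(s["ft_force"],2),"w",round(s["width"],3),"fing",round(s["finger_force"],1))
    print("shift",np.round(d,4))
    if yaw is not None:
        G=Ro.from_euler('z',yaw,degrees=True)*Ro.from_euler('y',tilt,degrees=True)*Ro.from_euler('x',180,degrees=True)
        print("turn",np.round((R.inv()*G).as_rotvec(degrees=True),2))
E
python3 -c "
from h import *
to([.499,-.2725,.15],159.5)"
```

```text
t 1.15 p [ 0.1905 -0.5159  0.2313] rpy [180.    0.   20.3] F [-0.68  0.6  -0.68] w 0.999 fing 0.0
shift [ 0.3737 -0.1215  0.0813]
turn [  -0.      0.   -139.23]schema error: expected keys dx, dy, dz, wx, wy, wz, gripper
schema error: expected keys dx, dy, dz, wx, wy, wz, gripper
schema error: expected keys dx, dy, dz, wx, wy, wz, gripper
```

```bash
python3 -m jog '[{"dx":0.027,"dy":-0.0228,"dz":0,"wx":0,"wy":0,"wz":0,"gripper":0.2},{"dx":0.027,"dy":-0.0228,"dz":0,"wx":0,"wy":0,"wz":0,"gripper":0.2},{"dx":0.027,"dy":-0.0228,"dz":0,"wx":0,"wy":0,"wz":0,"gripper":0.2},{"dx":0.027,"dy":-0.0228,"dz":0,"wx":0,"wy":0,"wz":0,"gripper":0.2},{"dx":0.027,"dy":-0.0228,"dz":0,"wx":0,"wy":0,"wz":0,"gripper":0.2},{"dx":0.027,"dy":-0.0228,"dz":0,"wx":0,"wy":0,"wz":0,"gripper":0.2},{"dx":0.027,"dy":-0.0228,"dz":0,"wx":0,"wy":0,"wz":0,"gripper":0.2},{"dx":0.027,"dy":-0.0228,"dz":0,"wx":0,"wy":0,"wz":0,"gripper":0.2},{"dx":0,"dy":0,"dz":0,"wx":0,"wy":0,"wz":-7,"gripper":0.2},{"dx":0,"dy":0,"dz":0,"wx":0,"wy":0,"wz":-7,"gripper":0.2}]'
python3 -m jog '[{"dx":0,"dy":0,"dz":0,"wx":0,"wy":0,"wz":-7,"gripper":0.2},{"dx":0,"dy":0,"dz":0,"wx":0,"wy":0,"wz":-7,"gripper":0.2},{"dx":0,"dy":0,"dz":0,"wx":0,"wy":0,"wz":-7,"gripper":0.2},{"dx":0,"dy":0,"dz":0,"wx":0,"wy":0,"wz":-7,"gripper":0.2},{"dx":0,"dy":0,"dz":0,"wx":0,"wy":0,"wz":-7,"gripper":0.2},{"dx":0,"dy":0,"dz":0,"wx":0,"wy":0,"wz":-7,"gripper":0.2},{"dx":0,"dy":0,"dz":0,"wx":0,"wy":0,"wz":-7,"gripper":0.2},{"dx":0,"dy":0,"dz":0,"wx":0,"wy":0,"wz":-7,"gripper":0.2},{"dx":0,"dy":0,"dz":0,"wx":0,"wy":0,"wz":-7,"gripper":0.2},{"dx":0,"dy":0,"dz":0,"wx":0,"wy":0,"wz":-7,"gripper":0.2}]'
python3 -m jog '[{"dx":0,"dy":0,"dz":0,"wx":0,"wy":0,"wz":-7,"gripper":0.2},{"dx":0,"dy":0,"dz":0,"wx":0,"wy":0,"wz":-7,"gripper":0.2},{"dx":0,"dy":0,"dz":0,"wx":0,"wy":0,"wz":-7,"gripper":0.2},{"dx":0,"dy":0,"dz":0,"wx":0,"wy":0,"wz":-7,"gripper":0.2},{"dx":0,"dy":0,"dz":0,"wx":0,"wy":0,"wz":-7,"gripper":0.2},{"dx":0,"dy":0,"dz":0,"wx":0,"wy":0,"wz":-7,"gripper":0.2},{"dx":0,"dy":0,"dz":0,"wx":0,"wy":0,"wz":-7,"gripper":0.2},{"dx":0,"dy":0,"dz":0,"wx":0,"wy":0,"wz":-6.2,"gripper":0.2},{"dx":0,"dy":0,"dz":0,"wx":0,"wy":0,"wz":0,"gripper":0.2}]'
python3 -c "
from h import *
to([.499,-.2725,.13],159.5)"
```

```text
time: 1.98
tool_pos: [0.3308, -0.2683, 0.2316]
tcp_rot: [3.141, -0.0, 0.607]
ft_force: [-0.3, -0.1, -0.1]
width: 0.597
finger_force: 0.0
time: 2.82
tool_pos: [0.33, -0.27, 0.2314]
tcp_rot: [3.142, 0.0, 1.826]
ft_force: [-0.5, -0.3, -0.0]
width: 0.597
finger_force: 0.0
time: 3.57
tool_pos: [0.33, -0.27, 0.2314]
tcp_rot: [-3.141, 0.0, 2.787]
ft_force: [-0.4, 0.1, 0.0]
width: 0.599
finger_force: 0.0
t 3.57 p [ 0.33   -0.27    0.2314] rpy [-180.     0.   159.7] F [-0.43  0.14  0.04] w 0.599 fing 0.0
shift [-0.1594  0.0563  0.1014]
turn [-0.01  0.01  0.19]
```

```bash
python3 -m jog '[{"dx":-0.0319,"dy":0.0113,"dz":0,"wx":0,"wy":0,"wz":0,"gripper":0.2},{"dx":-0.0319,"dy":0.0113,"dz":0,"wx":0,"wy":0,"wz":0,"gripper":0.2},{"dx":-0.0319,"dy":0.0113,"dz":0,"wx":0,"wy":0,"wz":0,"gripper":0.2},{"dx":-0.0319,"dy":0.0113,"dz":0,"wx":0,"wy":0,"wz":0,"gripper":0.2},{"dx":-0.0319,"dy":0.0113,"dz":0,"wx":0,"wy":0,"wz":0,"gripper":0.2},{"dx":0,"dy":0,"dz":0.026,"wx":0,"wy":0,"wz":0,"gripper":0.2},{"dx":0,"dy":0,"dz":0.026,"wx":0,"wy":0,"wz":0,"gripper":0.2},{"dx":0,"dy":0,"dz":0.026,"wx":0,"wy":0,"wz":0,"gripper":0.2},{"dx":0,"dy":0,"dz":0.0234,"wx":0,"wy":0,"wz":0,"gripper":0.2},{"dx":0,"dy":0,"dz":0,"wx":0,"wy":0,"wz":0,"gripper":0.2}]'
python3 - <<'E'
from h import *
to([.499,-.2725,.059],159.5)
im=manip.get_image("side"); cv2.imwrite("pics/s1.png",cv2.resize(im["pixels"][130:270,270:420],None,fx=4,fy=4,interpolation=cv2.INTER_CUBIC))
P=im["pixels"];hsv=cv2.cvtColor(P,cv2.COLOR_BGR2HSV);m=cv2.inRange(hsv,(50,120,50),(75,255,255));m[:180]=0;m[230:]=0;m[:,322:]=m[:,322:];m[:,:322]=0;m[:,355:]=0
v,u=np.nonzero(m);print(u.mean(),v.mean(),len(u),world(im,u.mean(),v.mean(),z=.08),proj(im,[.499,-.2725,.08]))
E
```

```text
time: 4.4
tool_pos: [0.4976, -0.2716, 0.1257]
tcp_rot: [3.139, -0.008, 2.78]
ft_force: [-0.7, 0.0, -0.5]
width: 0.601
finger_force: 0.0
t 4.4 p [ 0.4976 -0.2716  0.1257] rpy [179.8  -0.4 159.3] F [-0.69  0.01 -0.5 ] w 0.601 fing 0.0
shift [-0.0022 -0.0005  0.0666]
turn [ 0.16 -0.45 -0.22]
333.52702702702703 192.47297297297297 74 [ 0.49271157 -0.26763619  0.08      ] [[332.35971964 191.18810273]]
```

View pics/s1.png

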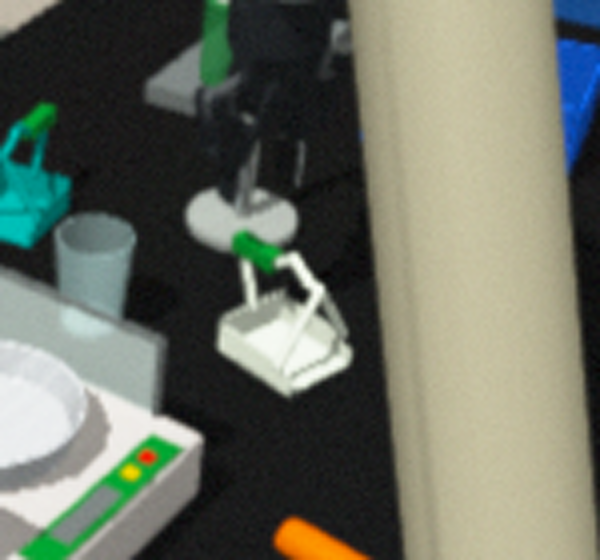

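The side view shows the open gripper straight above the green grip (crop (257,252)), with nothing in the way. I descend and close.

```bash
python3 -m jog '[{"dx":-0.001,"dy":0,"dz":0.022,"wx":0,"wy":0,"wz":0,"gripper":0.2},{"dx":0,"dy":0,"dz":0.022,"wx":0,"wy":0,"wz":0,"gripper":0.2},{"dx":0,"dy":0,"dz":0.02,"wx":0,"wy":0,"wz":0,"gripper":0.2},{"dx":0,"dy":0,"dz":0.006,"wx":0,"wy":0,"wz":0,"gripper":0.2},{"dx":0,"dy":0,"dz":0,"wx":0,"wy":0,"wz":0,"gripper":0.2}]' 70
python3 -c "
from h import *
to([.4985,-.2715,.059],159.5)"
python3 -m jog '[{"dx":0,"dy":0,"dz":0,"wx":0,"wy":0,"wz":0,"gripper":-1},{"dx":0,"dy":0,"dz":0,"wx":0,"wy":0,"wz":0,"gripper":-1},{"dx":0,"dy":0,"dz":0,"wx":0,"wy":0,"wz":0,"gripper":-1},{"dx":0,"dy":0,"dz":0,"wx":0,"wy":0,"wz":0,"gripper":-1},{"dx":0,"dy":0,"dz":0,"wx":0,"wy":0,"wz":0,"gripper":-1},{"dx":0,"dy":0,"dz":0,"wx":0,"wy":0,"wz":0,"gripper":-1},{"dx":0,"dy":0,"dz":0,"wx":0,"wy":0,"wz":0,"gripper":-1}]' 70
python3 -c "
from h import *
to([.4985,-.2715,.059],159.5)"
```

```text
time: 4.87
tool_pos: [0.5002, -0.2735, 0.0602]
tcp_rot: [3.141, -0.001, 2.782]
ft_force: [-0.7, 0.3, 1.3]
width: 0.6
finger_force: 0.0
t 4.87 p [ 0.5002 -0.2735  0.0602] rpy [180.   -0.  159.4] F [-0.71  0.26  1.25] w 0.6 fing 0.0
shift [0.0023 0.0013 0.0012]
turn [ 0.01 -0.03 -0.1 ]
time: 5.45
tool_pos: [0.5007, -0.2739, 0.0614]
tcp_rot: [-3.141, 0.003, 2.783]
ft_force: [0.3, -0.7, 7.4]
width: 0.148
finger_force: 68.5
t 5.45 p [ 0.5007 -0.2739  0.0614] rpy [-1.799e+02  1.000e-01  1.595e+02] F [ 0.27 -0.74  7.43] w 0.148 fing 68.5
shift [0.0029 0.0015 0.0024]
turn [-0.06  0.15 -0.04]
```

```bash
python3 -m jog '[{"dx":0,"dy":0,"dz":-0.03,"wx":0,"wy":0,"wz":0,"gripper":-1},{"dx":0,"dy":0,"dz":-0.04,"wx":0,"wy":0,"wz":0,"gripper":-1},{"dx":0,"dy":0,"dz":-0.04,"wx":0,"wy":0,"wz":0,"gripper":-1},{"dx":0,"dy":0,"dz":-0.04,"wx":0,"wy":0,"wz":0,"gripper":-1},{"dx":0,"dy":0,"dz":-0.04,"wx":0,"wy":0,"wz":0,"gripper":-1},{"dx":0,"dy":0,"dz":0,"wx":0,"wy":0,"wz":7,"gripper":-1},{"dx":0,"dy":0,"dz":0,"wx":0,"wy":0,"wz":7,"gripper":-1},{"dx":0,"dy":0,"dz":0,"wx":0,"wy":0,"wz":7,"gripper":-1},{"dx":0,"dy":0,"dz":0,"wx":0,"wy":0,"wz":7,"gripper":-1},{"dx":0,"dy":0,"dz":0,"wx":0,"wy":0,"wz":7,"gripper":-1}]'
python3 -m jog '[{"dx":0,"dy":0,"dz":0,"wx":0,"wy":0,"wz":7,"gripper":-1},{"dx":0,"dy":0,"dz":0,"wx":0,"wy":0,"wz":7,"gripper":-1},{"dx":0,"dy":0,"dz":0,"wx":0,"wy":0,"wz":7,"gripper":-1},{"dx":0,"dy":0,"dz":0,"wx":0,"wy":0,"wz":7,"gripper":-1},{"dx":0,"dy":0,"dz":0,"wx":0,"wy":0,"wz":7,"gripper":-1},{"dx":0.025,"dy":0,"dz":0,"wx":0,"wy":0,"wz":0,"gripper":-1},{"dx":0.034,"dy":0,"dz":0,"wx":0,"wy":0,"wz":0,"gripper":-1},{"dx":0.034,"dy":0,"dz":0,"wx":0,"wy":0,"wz":0,"gripper":-1},{"dx":0.034,"dy":0,"dz":0,"wx":0,"wy":0,"wz":0,"gripper":-1},{"dx":0.034,"dy":0,"dz":0,"wx":0,"wy":0,"wz":0,"gripper":-1}]'
python3 -c "
from h import *
to([.484,.31,.24],89.1)"
```

```text
time: 6.28
tool_pos: [0.4999, -0.2732, 0.2503]
tcp_rot: [3.142, 0.0, 2.166]
ft_force: [-0.2, 0.7, -1.7]
width: 0.148
finger_force: 68.8
time: 7.12
tool_pos: [0.5011, -0.1108, 0.2502]
tcp_rot: [3.141, 0.0, 1.561]
ft_force: [0.5, -0.4, -1.5]
width: 0.151
finger_force: 68.7
t 7.12 p [ 0.5011 -0.1108  0.2502] rpy [180.    0.   89.4] F [ 0.48 -0.43 -1.48] w 0.151 fing 68.7
shift [ 0.4206 -0.0212  0.0102]
turn [0.01 0.   0.34]
```

```bash
python3 -m jog '[{"dx":0.035,"dy":-0.002,"dz":0,"wx":0,"wy":0,"wz":0.3,"gripper":-1},{"dx":0.035,"dy":-0.002,"dz":0,"wx":0,"wy":0,"wz":0,"gripper":-1},{"dx":0.035,"dy":-0.002,"dz":0,"wx":0,"wy":0,"wz":0,"gripper":-1},{"dx":0.035,"dy":-0.002,"dz":0,"wx":0,"wy":0,"wz":0,"gripper":-1},{"dx":0.035,"dy":-0.002,"dz":0,"wx":0,"wy":0,"wz":0,"gripper":-1},{"dx":0.035,"dy":-0.002,"dz":0,"wx":0,"wy":0,"wz":0,"gripper":-1},{"dx":0.035,"dy":-0.002,"dz":0,"wx":0,"wy":0,"wz":0,"gripper":-1},{"dx":0.035,"dy":-0.002,"dz":0,"wx":0,"wy":0,"wz":0,"gripper":-1},{"dx":0.035,"dy":-0.002,"dz":0,"wx":0,"wy":0,"wz":0,"gripper":-1},{"dx":0.035,"dy":-0.002,"dz":0,"wx":0,"wy":0,"wz":0,"gripper":-1}]'
python3 -m jog '[{"dx":0.035,"dy":-0.001,"dz":0.003,"wx":0,"wy":0,"wz":0,"gripper":-1},{"dx":0.025,"dy":0,"dz":0.007,"wx":0,"wy":0,"wz":0,"gripper":-1},{"dx":0,"dy":0,"dz":0,"wx":0,"wy":0,"wz":0,"gripper":-1},{"dx":0,"dy":0,"dz":0,"wx":0,"wy":0,"wz":0,"gripper":-1}]'
python3 - <<'E'
from h import *
to([.484,.31,.24],89.1)
s=manip.get_state()
T=Ro.from_euler('xyz',s["tcp_rot"]);p=s["tool_pos"]
for n in("side","top"):
    im=manip.get_image(n);P=im["pixels"].copy()
    # model scoop points: tool coords = (sx+40, -sy, 59-sz)
    L=[(40,0,0),(40,35,0),(40,-35,0),(-38,35,0),(-38,-35,0),(-38,35,30),(-38,-35,30),(30,35,24),(30,-35,24),(-2,0,90),(-62,0,78),(-18,0,78)]
    W=[T.apply([(a+40)/1000,-b/1000,(59-c)/1000])+p for a,b,c in L]
    q=proj(im,W);c=q.mean(0);x0,y0=int(c[0])-75,int(c[1])-60
    x0=max(x0,0);y0=max(y0,0)
    C=cv2.resize(P[y0:y0+120,x0:x0+150],None,fx=5,fy=5,interpolation=cv2.INTER_CUBIC)
    for a in q: cv2.circle(C,(int((a[0]-x0+.5)*5),int((a[1]-y0+.5)*5)),3,(255,0,255),1)
    cv2.imwrite(f"pics/{n}2.png",C);print(x0,y0)
E
```

```text
time: 7.95
tool_pos: [0.4858, 0.2396, 0.2503]
tcp_rot: [3.141, 0.0, 1.556]
ft_force: [1.3, -0.7, -1.8]
width: 0.152
finger_force: 68.7
time: 8.28
tool_pos: [0.4857, 0.2988, 0.2395]
tcp_rot: [-3.141, 0.001, 1.559]
ft_force: [-0.1, -0.7, -1.4]
width: 0.146
finger_force: 68.7
t 8.28 p [0.4857 0.2988 0.2395] rpy [-179.9    0.    89.3] F [-0.1  -0.71 -1.39] w 0.146 fing 68.7
shift [ 0.0112 -0.0019 -0.0005]
turn [-0.06  0.03  0.2 ]
129 221
76 164
```

View pics/side2.png

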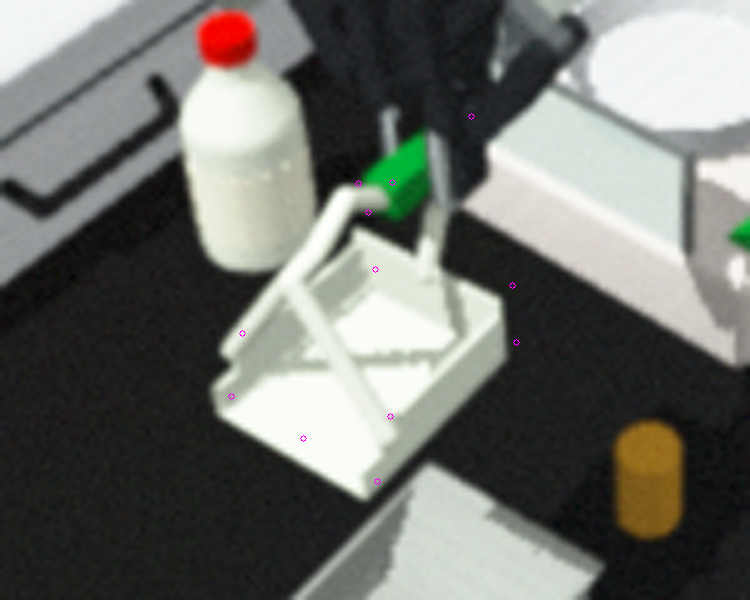

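The side crop shows the scoop held level. Compared with the nominal model it is shifted by about (-15,+15) crop pixels, i.e. some mm further forward in the grasp. I'll fit the held offset from the corners I can read.

```bash
python3 - <<'E'
from h import *
from scipy.optimize import least_squares
s=manip.get_state();T=Ro.from_euler('xyz',s["tcp_rot"]);p=s["tool_pos"]
im=manip.get_image("side")
obs={(40,35,0):(215,414),(40,-35,0):(362,500),(-38,-35,0):(507,358),(-38,-35,30):(503,299),(-38,35,30):(357,230)}
def W(k,x): 
    a=Ro.from_rotvec([0,x[3],x[4]]).apply(np.array([k[0]+40,-k[1],59-k[2]])/1000); return T.apply(a+x[:3])+p
def f(x):
    r=[]
    for k,(u,v) in obs.items():
        r+=list((proj(im,W(k,x))[0]-np.array([u/5-.5+129,v/5-.5+221])))
    # depth of the floor, weak prior on lateral offset
    return np.array(r+[x[1]/.001*1.0, x[3]*40,x[4]*40])
o=least_squares(f,[0]*5);print(np.round(o.x,4),np.round(o.fun,2))
# depth check at scoop floor
for u,v in ((340,440),(300,410),(350,400)):
    print(world(im,u/5+129,v/5+221))
print("floor z nominal",p[2]-.059+.0016)
top=manip.get_image("top");P=top["pixels"]
g=[(a,b) for b in range(190,270) for a in range(90,200)]
X=np.array([world(top,a,b) for a,b in g if top["depth"][b,a]>0])
k=(X[:,2]>.165)&(X[:,2]<.215)&(X[:,1]>.28);print(k.sum(),X[k].min(0),X[k].max(0))
E
```

```text
[-0.0176  0.0034  0.0541  0.0189  0.5386] [ 18.83  15.58 -20.19 -26.64 -12.5   -9.81 -12.5   -8.4   28.64  28.42
   3.37   0.76  21.55]
[0.47366881 0.37264471 0.18026182]
[0.49513307 0.36988192 0.18009091]
[0.48327291 0.35649998 0.17989938]
floor z nominal 0.18280394249667695
42 [0.45052692 0.34602385 0.17321179] [0.4599412  0.38720464 0.21487374]
```

View pics/top2.png

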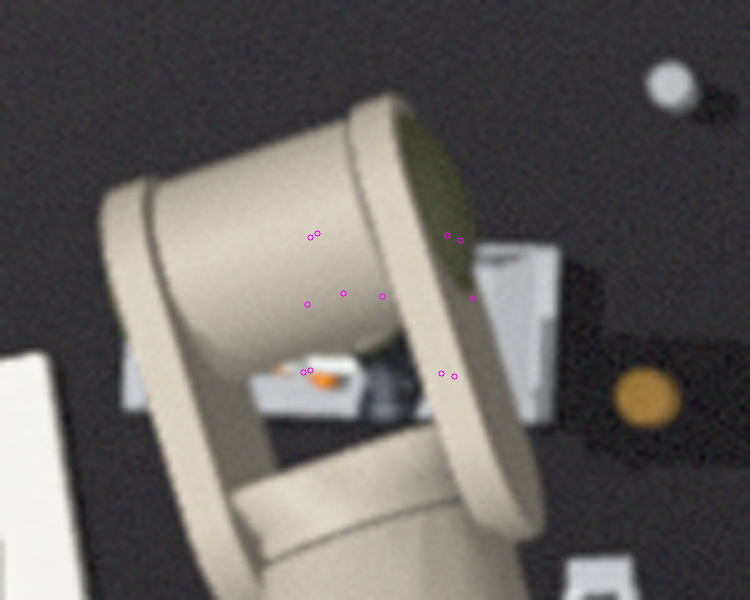

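```bash
python3 - <<'E'
from h import *
from scipy.optimize import least_squares
s=manip.get_state();T=Ro.from_euler('xyz',s["tcp_rot"]);p=s["tool_pos"]
im=manip.get_image("side")
obs={(40,-35,0):(215,414),(40,35,0):(362,500),(-38,35,0):(507,358),(-38,35,30):(503,299),(-38,-35,30):(357,230)}
def W(k,x): 
    a=Ro.from_rotvec([0,x[3],x[4]]).apply(np.array([k[0]+40,-k[1],59-k[2]])/1000); return T.apply(a+x[:3])+p
def f(x):
    r=[]
    for k,(u,v) in obs.items():
        r+=list((proj(im,W(k,x))[0]-np.array([u/5-.5+129,v/5-.5+221])))
    return np.array(r+[x[1]/.002, x[3]*20,x[4]*20])
o=least_squares(f,[0]*5);print(np.round(o.x,4),np.round(o.fun,2))
E
```

```text
[ 0.0085 -0.0005  0.0038  0.0048 -0.004 ] [ 0.49 -0.21  0.39 -0.18 -0.47  0.14 -0.47  0.55 -0.17 -0.38 -0.24  0.1
 -0.08]
```

```bash
cat >> h.py <<'E'
O=np.array([.0485,-.0005,.0625]) # scoop origin in the tool frame
def pose(pt,sc,yaw,nose):
    "TCP pose that puts scoop point sc (scoop frame) at pt; nose = degrees nose-up"
    R=Ro.from_euler('z',yaw,degrees=True)*Ro.from_euler('x',180,degrees=True)*Ro.from_euler('y',nose,degrees=True)
    return np.array(pt)-R.apply(O+np.array(sc)*[1,-1,-1]),R
def plan(wps,start=None):
    "rows from the present pose via (pt,sc,yaw,nose,n)"
    s=manip.get_state();p=np.array(s["tool_pos"]);R=Ro.from_euler('xyz',s["tcp_rot"])
    print("t",round(s["time"],2),"p",np.round(p,4),np.round(s["tcp_rot"],3),"F",np.round(s["ft_force"],1),"w",round(s["width"],3))
    for pt,sc,yaw,nose,n in wps:
        p2,R2=pose(pt,sc,yaw,nose)
        rv=(R.inv()*R2).as_rotvec(); P=p;Q=R
        out=[]
        for i in range(1,n+1):
            q=p+(p2-p)*i/n;S=R*Ro.from_rotvec(rv*i/n)
            out.append(np.r_[Q.inv().apply(q-P)*1000,(Q.inv()*S).as_rotvec(degrees=True)]);P=q;Q=S
        print("TCP",np.round(p2,4),"n",n);[print("  ",np.round(o,1)) for o in (out if np.ptp(out,axis=0).max()>.4 else out[:1])]
        p,R=p2,R2
LIP=[.04,0,0]
E
python3 - <<'E'
from h import *
plan([([.485,.396,.10],LIP,89.1,-12,4),([.485,.396,.012],LIP,89.1,-12,4)])
E
```

```text
t 8.53 p [0.4866 0.297  0.2404] [ 3.141 -0.     1.555] F [ 0.1 -0.  -1.1] w 0.146
TCP [0.4843 0.3224 0.1795] n 4
   [ 6.4 -0.7 15.2  0.  -3.  -0. ]
   [ 7.1 -0.7 14.9  0.  -3.  -0. ]
   [ 7.9 -0.7 14.5  0.  -3.  -0. ]
   [ 8.7 -0.7 14.   0.  -3.  -0. ]
TCP [0.4843 0.3224 0.0915] n 4
   [ 4.6 -0.  21.5  0.   0.   0. ]
```

```bash
python3 -m jog '[{"dx":0.0064,"dy":-0.001,"dz":0.0152,"wx":0,"wy":-3,"wz":0,"gripper":-1},{"dx":0.0071,"dy":-0.001,"dz":0.0149,"wx":0,"wy":-3,"wz":0,"gripper":-1},{"dx":0.0079,"dy":-0.001,"dz":0.0145,"wx":0,"wy":-3,"wz":0,"gripper":-1},{"dx":0.0087,"dy":-0.001,"dz":0.014,"wx":0,"wy":-3,"wz":0,"gripper":-1},{"dx":0.0046,"dy":0,"dz":0.0215,"wx":0,"wy":0,"wz":0,"gripper":-1},{"dx":0.0046,"dy":0,"dz":0.0215,"wx":0,"wy":0,"wz":0,"gripper":-1},{"dx":0.0046,"dy":0,"dz":0.0215,"wx":0,"wy":0,"wz":0,"gripper":-1},{"dx":0.0046,"dy":0,"dz":0.0215,"wx":0,"wy":0,"wz":0,"gripper":-1},{"dx":0,"dy":0,"dz":0,"wx":0,"wy":0,"wz":0,"gripper":-1},{"dx":0,"dy":0,"dz":0,"wx":0,"wy":0,"wz":0,"gripper":-1}]'
python3 - <<'E'
from h import *
im=manip.get_image("side");cv2.imwrite("pics/s3.png",cv2.resize(im["pixels"][290:420,110:270],None,fx=5,fy=4.6,interpolation=cv2.INTER_CUBIC))
plan([([.4845,.396,.004],LIP,89.1,-12,2),([.4845,.412,.003],LIP,89.1,-2,4),([.4845,.470,.003],LIP,89.1,-1,10)])
E
```

```text
time: 9.37
tool_pos: [0.4828, 0.3229, 0.0911]
tcp_rot: [-3.14, 0.21, 1.556]
ft_force: [0.2, 0.4, -0.2]
width: 0.146
finger_force: 68.7
t 9.42 p [0.4834 0.3233 0.0923] [3.14  0.209 1.555] F [-0.   0.2 -0.9] w 0.149
TCP [0.4838 0.3224 0.0835] n 2
   [ 0.5  0.2  4.4  0.  -0.   0. ]
TCP [0.4836 0.3257 0.0686] n 4
   [ 1.6 -0.1  3.5 -0.   2.5  0. ]
   [ 1.4 -0.1  3.6  0.   2.5  0. ]
   [ 1.3 -0.1  3.6  0.   2.5 -0. ]
   [ 1.1 -0.1  3.7  0.   2.5  0. ]
TCP [0.4836 0.3826 0.067 ] n 10
   [ 5.7 -0.1 -0.   0.   0.1 -0. ]
```

View pics/s3.png

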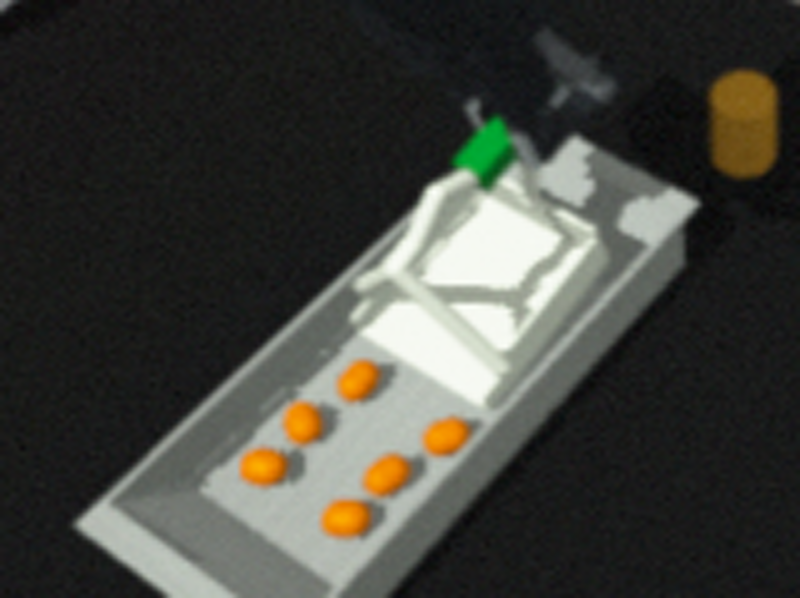

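The scoop is in the tray with its lip just behind all six pellets, centred on them (lip from crop (365,330) to (490,405)). Next I lower it onto the floor, flatten it and push.

```bash
python3 -m jog '[{"dx":0.0005,"dy":0,"dz":0.0044,"wx":0,"wy":0,"wz":0,"gripper":-1},{"dx":0.0005,"dy":0,"dz":0.0044,"wx":0,"wy":0,"wz":0,"gripper":-1},{"dx":0.0016,"dy":0,"dz":0.0033,"wx":0,"wy":2.5,"wz":0,"gripper":-1},{"dx":0.0014,"dy":0,"dz":0.0034,"wx":0,"wy":2.5,"wz":0,"gripper":-1},{"dx":0.0013,"dy":0,"dz":0.0034,"wx":0,"wy":2.5,"wz":0,"gripper":-1},{"dx":0.0011,"dy":0,"dz":0.0035,"wx":0,"wy":2.5,"wz":0,"gripper":-1},{"dx":0,"dy":0,"dz":0,"wx":0,"wy":0,"wz":0,"gripper":-1}]'
python3 - <<'E'
from h import *
plan([([.4845,.412,.003],LIP,89.1,-2,1),([.4845,.470,.003],LIP,89.1,-1,10)])
E
```

```text
time: 10.0
tool_pos: [0.4828, 0.3252, 0.0681]
tcp_rot: [-3.142, 0.034, 1.555]
ft_force: [1.2, 0.1, -1.4]
width: 0.151
finger_force: 68.7
t 10.0 p [0.4828 0.3252 0.0681] [-3.142  0.034  1.555] F [ 1.2  0.1 -1.4] w 0.151
TCP [0.4836 0.3257 0.0686] n 1
   [ 0.5  0.9 -0.4 -0.  -0.1  0. ]
TCP [0.4836 0.3826 0.067 ] n 10
   [ 5.7 -0.1 -0.   0.   0.1 -0. ]
```

```bash
Z='"wx":0,"wy":0,"wz":0,"gripper":-1'
python3 -m jog '[{"dx":0,"dy":0,"dz":0.001,"wx":0,"wy":0,"wz":0,"gripper":-1},{"dx":0,"dy":0,"dz":0,"wx":0,"wy":0,"wz":0,"gripper":-1}]'
python3 -m jog '[{"dx":0,"dy":0,"dz":0.001,"wx":0,"wy":0,"wz":0,"gripper":-1},{"dx":0,"dy":0,"dz":0,"wx":0,"wy":0,"wz":0,"gripper":-1}]'
```

```text
time: 10.17
tool_pos: [0.4829, 0.3261, 0.0674]
tcp_rot: [3.141, 0.036, 1.556]
ft_force: [-0.9, -0.2, -0.7]
width: 0.149
finger_force: 68.8
time: 10.33
tool_pos: [0.4831, 0.3263, 0.0665]
tcp_rot: [3.14, 0.035, 1.557]
ft_force: [-1.2, 0.3, 3.0]
width: 0.147
finger_force: 69.4
```

```bash
python3 -m jog '[{"dx":0.005,"dy":0,"dz":0,"wx":0,"wy":0.1,"wz":0,"gripper":-1},{"dx":0.006,"dy":0,"dz":0,"wx":0,"wy":0.1,"wz":0,"gripper":-1},{"dx":0.006,"dy":0,"dz":0,"wx":0,"wy":0.1,"wz":0,"gripper":-1},{"dx":0.006,"dy":0,"dz":0,"wx":0,"wy":0.1,"wz":0,"gripper":-1},{"dx":0.006,"dy":0,"dz":0,"wx":0,"wy":0.1,"wz":0,"gripper":-1},{"dx":0.006,"dy":0,"dz":0,"wx":0,"wy":0.1,"wz":0,"gripper":-1},{"dx":0.006,"dy":0,"dz":0,"wx":0,"wy":0.1,"wz":0,"gripper":-1},{"dx":0.006,"dy":0,"dz":0,"wx":0,"wy":0.1,"wz":0,"gripper":-1},{"dx":0.006,"dy":0,"dz":0,"wx":0,"wy":0.1,"wz":0,"gripper":-1},{"dx":0.004,"dy":0,"dz":0,"wx":0,"wy":0.1,"wz":0,"gripper":-1}]'
python3 - <<'E'
from h import *
im=manip.get_image("side");cv2.imwrite("pics/s4.png",cv2.resize(im["pixels"][310:420,110:250],None,fx=5,fy=5,interpolation=cv2.INTER_CUBIC))
plan([([.4845,.478,.004],LIP,89.1,0,3),([.4845,.492,.018],LIP,89.1,10,6),([.4845,.490,.06],LIP,89.1,20,4)])
E
```

```text
time: 11.17
tool_pos: [0.4835, 0.3838, 0.0648]
tcp_rot: [3.141, 0.018, 1.557]
ft_force: [0.6, -2.3, 5.7]
width: 0.15
finger_force: 69.7
t 11.22 p [0.4835 0.3844 0.0648] [3.141 0.017 1.557] F [ 0.3 -1.2  2.9] w 0.145
TCP [0.4836 0.3895 0.0665] n 3
   [ 1.7 -0.  -0.6  0.   0.3  0. ]
TCP [0.4835 0.394  0.0642] n 6
   [ 0.7 -0.   0.4 -0.   1.7  0. ]
TCP [0.4834 0.3855 0.0885] n 4
   [-1.   0.  -6.3  0.   2.5  0. ]
   [-0.8  0.  -6.4  0.   2.5 -0. ]
   [-0.5  0.  -6.4 -0.   2.5  0. ]
   [-0.2  0.  -6.4  0.   2.5 -0. ]
```

View pics/s4.png

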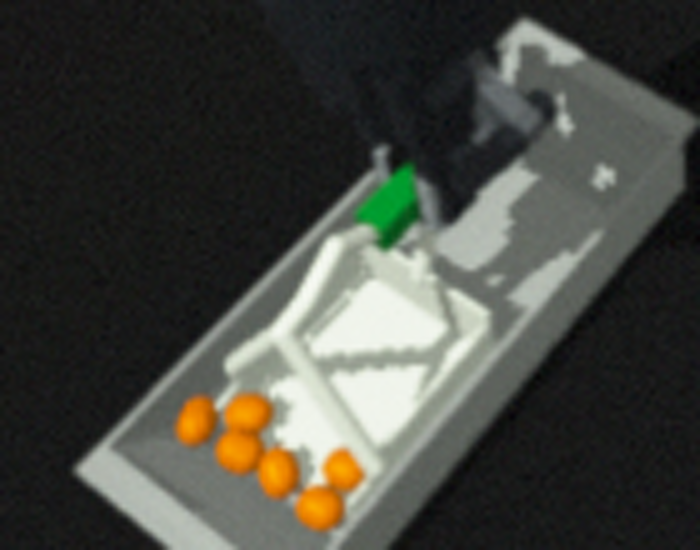

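Five pellets are on or at the scoop floor against the end slope, and one is at the far corner (crop (197,420)). I slide the lip up the slope with the nose coming up, then lift.

```bash
python3 -m jog '[{"dx":0.0025,"dy":0,"dz":-0.0001,"wx":0,"wy":0.3,"wz":0,"gripper":-1},{"dx":0.0025,"dy":0,"dz":-0.0002,"wx":0,"wy":0.3,"wz":0,"gripper":-1},{"dx":0.0025,"dy":0,"dz":-0.0003,"wx":0,"wy":0.3,"wz":0,"gripper":-1},{"dx":0.0007,"dy":0,"dz":0.0003,"wx":0,"wy":1.7,"wz":0,"gripper":-1},{"dx":0.0007,"dy":0,"dz":0.0003,"wx":0,"wy":1.7,"wz":0,"gripper":-1},{"dx":0.0007,"dy":0,"dz":0.0003,"wx":0,"wy":1.7,"wz":0,"gripper":-1},{"dx":0.0007,"dy":0,"dz":0.0003,"wx":0,"wy":1.7,"wz":0,"gripper":-1},{"dx":0.0007,"dy":0,"dz":0.0003,"wx":0,"wy":1.7,"wz":0,"gripper":-1},{"dx":0.0007,"dy":0,"dz":0.0003,"wx":0,"wy":1.7,"wz":0,"gripper":-1},{"dx":0,"dy":0,"dz":0,"wx":0,"wy":0,"wz":0,"gripper":-1}]'
python3 - <<'E'
from h import *
im=manip.get_image("side");cv2.imwrite("pics/s5.png",cv2.resize(im["pixels"][310:420,110:250],None,fx=5,fy=5,interpolation=cv2.INTER_CUBIC))
plan([([.4845,.490,.06],LIP,89.1,20,5)])
E
```

```text
time: 12.05
tool_pos: [0.4832, 0.3945, 0.0625]
tcp_rot: [-3.14, -0.177, 1.555]
ft_force: [-0.5, -0.3, -1.3]
width: 0.153
finger_force: 68.7
t 12.1 p [0.4833 0.3946 0.0627] [-3.14  -0.175  1.556] F [-0.5 -0.7 -1.8] w 0.143
TCP [0.4834 0.3855 0.0885] n 5
   [-0.9  0.  -5.4 -0.   2.   0. ]
   [-0.7  0.  -5.4 -0.   2.   0. ]
   [-0.5  0.  -5.4 -0.   2.   0. ]
   [-0.3  0.  -5.5 -0.   2.   0. ]
   [-0.2  0.  -5.5 -0.   2.   0. ]
```

View pics/s5.png

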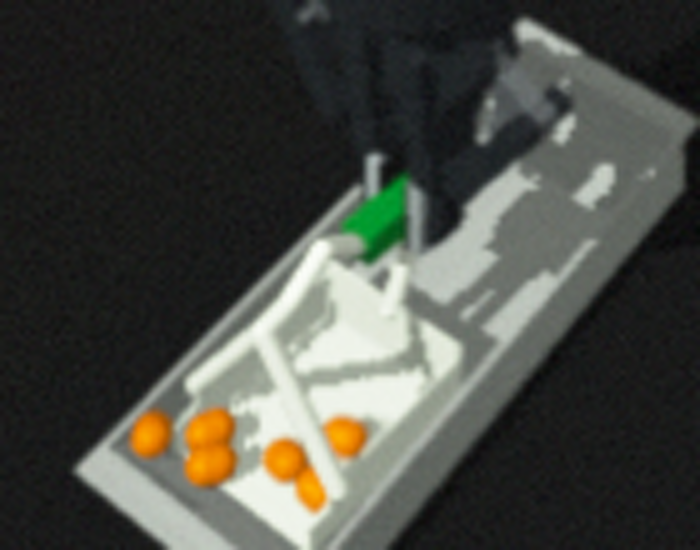

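Five pellets are inside the scoop; one is outside on the slope (crop (150,435)) and will stay in the tray. I tilt back and lift gently.

```bash
python3 -m jog '[{"dx":-0.0009,"dy":0,"dz":-0.0054,"wx":0,"wy":2,"wz":0,"gripper":-1},{"dx":-0.0007,"dy":0,"dz":-0.0054,"wx":0,"wy":2,"wz":0,"gripper":-1},{"dx":-0.0005,"dy":0,"dz":-0.0054,"wx":0,"wy":2,"wz":0,"gripper":-1},{"dx":-0.0003,"dy":0,"dz":-0.0055,"wx":0,"wy":2,"wz":0,"gripper":-1},{"dx":-0.0002,"dy":0,"dz":-0.0055,"wx":0,"wy":2,"wz":0,"gripper":-1},{"dx":0.003,"dy":0,"dz":-0.01,"wx":0,"wy":0,"wz":0,"gripper":-1},{"dx":0.004,"dy":0,"dz":-0.012,"wx":0,"wy":0,"wz":0,"gripper":-1},{"dx":0.004,"dy":0,"dz":-0.012,"wx":0,"wy":0,"wz":0,"gripper":-1},{"dx":0,"dy":0,"dz":0,"wx":0,"wy":0,"wz":0,"gripper":-1}]'
python3 - <<'E'
from h import *
im=manip.get_image("side");cv2.imwrite("pics/s6.png",cv2.resize(im["pixels"][290:420,90:250],None,fx=4.8,fy=4.6,interpolation=cv2.INTER_CUBIC))
plan([([.4845,.490,.06],LIP,89.1,20,1)])
E
```

```text
time: 12.85
tool_pos: [0.4845, 0.3851, 0.1277]
tcp_rot: [3.137, -0.351, 1.558]
ft_force: [0.4, 0.5, -1.0]
width: 0.148
finger_force: 68.7
t 12.9 p [0.484  0.3849 0.1262] [ 3.139 -0.351  1.558] F [-0.5  0.1 -2.8] w 0.148
TCP [0.4834 0.3855 0.0885] n 1
   [-12.4  -0.8  35.7   0.1  -0.1   0.1]
```

View pics/s6.png

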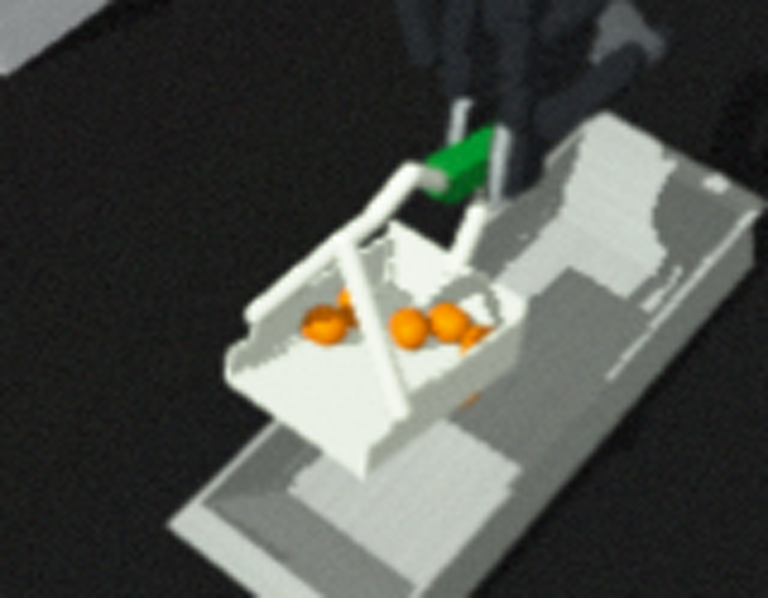

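The picture shows five pellets resting against the scoop's back wall and one on the tray floor (crop (470,400)). That was my tenth view, so from here I check by numbers. Now I carry to the open front of the balance.

```bash
sed -i 's/^O=.*/O=np.array([.0485,-.0005,.0605])/' h.py; python3 - <<'E'
from h import *
plan([([.4845,.46,.25],LIP,89.1,20,5),([.50,.28,.25],LIP,0,20,15),([.535,.025,.25],LIP,0,20,9)])
E
```

```text
t 12.9 p [0.484  0.3849 0.1262] [ 3.139 -0.351  1.558] F [-0.5  0.1 -2.8] w 0.148
TCP [0.4834 0.3561 0.2766] n 5
   [  4.9   0.  -30.2   0.   -0.    0. ]
TCP [0.3961 0.2795 0.2766] n 15
   [-4.9 -5.7 -1.8 -2.  -0.   5.6]
   [-5.4 -5.2 -2.  -2.   0.   5.6]
   [-5.9 -4.5 -2.1 -2.  -0.   5.6]
   [-6.3 -3.9 -2.3 -2.   0.   5.6]
   [-6.6 -3.2 -2.4 -2.  -0.   5.6]
   [-6.9 -2.4 -2.5 -2.   0.   5.6]
   [-7.1 -1.6 -2.6 -2.   0.   5.6]
   [-7.2 -0.8 -2.6 -2.  -0.   5.6]
   [-7.3 -0.  -2.6 -2.   0.   5.6]
   [-7.2  0.8 -2.6 -2.  -0.   5.6]
   [-7.1  1.6 -2.6 -2.  -0.   5.6]
   [-6.9  2.3 -2.5 -2.  -0.   5.6]
   [-6.7  3.1 -2.4 -2.   0.   5.6]
   [-6.3  3.8 -2.3 -2.  -0.   5.6]
   [-5.9  4.5 -2.2 -2.  -0.   5.6]
TCP [0.4311 0.0245 0.2766] n 9
   [ 3.7 28.3  1.3  0.   0.   0. ]
```

```bash
python3 -m jog '[{"dx":0.005,"dy":0,"dz":-0.02,"wx":0,"wy":0,"wz":0,"gripper":-1},{"dx":0.005,"dy":0,"dz":-0.03,"wx":0,"wy":0,"wz":0,"gripper":-1},{"dx":0.005,"dy":0,"dz":-0.03,"wx":0,"wy":0,"wz":0,"gripper":-1},{"dx":0.005,"dy":0,"dz":-0.03,"wx":0,"wy":0,"wz":0,"gripper":-1},{"dx":0.005,"dy":0,"dz":-0.03,"wx":0,"wy":0,"wz":0,"gripper":-1},{"dx":-0.0049,"dy":-0.0057,"dz":-0.0018,"wx":-2,"wy":0,"wz":5.6,"gripper":-1},{"dx":-0.0054,"dy":-0.0052,"dz":-0.002,"wx":-2,"wy":0,"wz":5.6,"gripper":-1},{"dx":-0.0059,"dy":-0.0045,"dz":-0.0021,"wx":-2,"wy":0,"wz":5.6,"gripper":-1},{"dx":-0.0063,"dy":-0.0039,"dz":-0.0023,"wx":-2,"wy":0,"wz":5.6,"gripper":-1},{"dx":-0.0066,"dy":-0.0032,"dz":-0.0024,"wx":-2,"wy":0,"wz":5.6,"gripper":-1}]'
python3 -m jog '[{"dx":-0.0069,"dy":-0.0024,"dz":-0.0025,"wx":-2,"wy":0,"wz":5.6,"gripper":-1},{"dx":-0.0071,"dy":-0.0016,"dz":-0.0026,"wx":-2,"wy":0,"wz":5.6,"gripper":-1},{"dx":-0.0072,"dy":-0.0008,"dz":-0.0026,"wx":-2,"wy":0,"wz":5.6,"gripper":-1},{"dx":-0.0073,"dy":0,"dz":-0.0026,"wx":-2,"wy":0,"wz":5.6,"gripper":-1},{"dx":-0.0072,"dy":0.0008,"dz":-0.0026,"wx":-2,"wy":0,"wz":5.6,"gripper":-1},{"dx":-0.0071,"dy":0.0016,"dz":-0.0026,"wx":-2,"wy":0,"wz":5.6,"gripper":-1},{"dx":-0.0069,"dy":0.0023,"dz":-0.0025,"wx":-2,"wy":0,"wz":5.6,"gripper":-1},{"dx":-0.0067,"dy":0.0031,"dz":-0.0024,"wx":-2,"wy":0,"wz":5.6,"gripper":-1},{"dx":-0.0063,"dy":0.0038,"dz":-0.0023,"wx":-2,"wy":0,"wz":5.6,"gripper":-1},{"dx":-0.0059,"dy":0.0045,"dz":-0.0022,"wx":-2,"wy":0,"wz":5.6,"gripper":-1}]'
python3 - <<'E'
from h import *
plan([([.535,.025,.25],LIP,0,20,10),([.53,.025,.13],LIP,0,20,5)])
E
```

```text
time: 13.73
tool_pos: [0.4535, 0.3339, 0.2641]
tcp_rot: [-3.137, -0.348, 1.031]
ft_force: [0.0, 0.6, -0.7]
width: 0.147
finger_force: 68.7
time: 14.57
tool_pos: [0.3955, 0.2829, 0.2643]
tcp_rot: [-3.134, -0.342, -0.008]
ft_force: [-0.4, 0.2, -1.7]
width: 0.145
finger_force: 68.7
t 14.57 p [0.3955 0.2829 0.2643] [-3.134 -0.342 -0.008] F [-0.4  0.2 -1.7] w 0.145
TCP [0.4311 0.0245 0.2766] n 10
   [ 4.  25.8 -0.1 -0.   0.  -0. ]
TCP [0.4261 0.0245 0.1566] n 5
   [-9.1 -0.  22.2  0.   0.   0. ]
```

```bash
python3 -m jog '[{"dx":0.003,"dy":0.015,"dz":0,"wx":0,"wy":0,"wz":0,"gripper":-1},{"dx":0.004,"dy":0.026,"dz":0,"wx":0,"wy":0,"wz":0,"gripper":-1},{"dx":0.004,"dy":0.029,"dz":0,"wx":0,"wy":0,"wz":0,"gripper":-1},{"dx":0.004,"dy":0.029,"dz":0,"wx":0,"wy":0,"wz":0,"gripper":-1},{"dx":0.004,"dy":0.029,"dz":0,"wx":0,"wy":0,"wz":0,"gripper":-1},{"dx":0.004,"dy":0.029,"dz":0,"wx":0,"wy":0,"wz":0,"gripper":-1},{"dx":0.004,"dy":0.029,"dz":0,"wx":0,"wy":0,"wz":0,"gripper":-1},{"dx":0.004,"dy":0.029,"dz":0,"wx":0,"wy":0,"wz":0,"gripper":-1},{"dx":0.004,"dy":0.026,"dz":0,"wx":0,"wy":0,"wz":0,"gripper":-1},{"dx":0.004,"dy":0.017,"dz":0,"wx":0,"wy":0,"wz":0,"gripper":-1}]'
python3 - <<'E'
from h import *
im=manip.get_image("side")
hsv=cv2.cvtColor(im["pixels"],cv2.COLOR_BGR2HSV);m=cv2.inRange(hsv,(5,150,150),(20,255,255))
n,l,s,c=cv2.connectedComponentsWithStats(m)
for i in range(1,n):
  if s[i,4]>4: print(s[i,4],np.round(c[i]),np.round(world(im,*c[i]),3))
# pan rim from the depth image
D=im["depth"];X=np.array([world(im,a,b) for b in range(200,280) for a in range(220,320) if D[b,a]>0])
k=(X[:,2]>.09)&(X[:,2]<.101)&(np.hypot(X[:,0]-.555,X[:,1]-.024)<.075)
A=np.c_[2*X[k,:2],np.ones(k.sum())];q=np.linalg.lstsq(A,(X[k,:2]**2).sum(1),rcond=None)[0];print("rim",k.sum(),q[:2],np.sqrt(q[2]+q[0]**2+q[1]**2))
plan([([.53,.025,.12],LIP,0,10,6),([.53,.025,.104],LIP,0,2,5),([.535,.025,.102],LIP,0,-16,18),([.535,.025,.095],LIP,0,-40,10)])
E
```

```text
time: 15.4
tool_pos: [0.4327, 0.023, 0.2756]
tcp_rot: [-3.134, -0.342, -0.005]
ft_force: [-0.0, 0.3, -1.6]
width: 0.147
finger_force: 68.7
73 [296. 192.] [0.474 0.019 0.24 ]
21 [229. 214.] [ 0.728 -0.037  0.043]
10 [306. 244.] [ 0.455 -0.019  0.063]
364 [356. 272.] [ 0.314 -0.035  0.023]
9 [256. 306.] [0.457 0.214 0.043]
87 [257. 320.] [0.441 0.235 0.028]
44 [186. 373.] [0.492 0.41  0.015]
rim 202 [0.55546246 0.02447856] 0.06557748772952829
t 15.45 p [0.4337 0.0213 0.2758] [-3.135 -0.342 -0.005] F [ 1.9 -1.7 -1.1] w 0.155
TCP [0.4323 0.0245 0.1642] n 6
   [-6.5 -0.4 17.4 -0.1 -1.6 -0. ]
   [-6.  -0.4 17.6 -0.1 -1.6 -0. ]
   [-5.5 -0.4 17.8 -0.1 -1.6 -0. ]
   [-5.  -0.5 17.9 -0.1 -1.6 -0. ]
   [-4.5 -0.5 18.1 -0.1 -1.6 -0. ]
   [-4.  -0.5 18.2 -0.1 -1.6 -0. ]
TCP [0.4394 0.0245 0.1614] n 5
   [ 1.3 -0.   0.8 -0.  -1.6  0. ]
TCP [0.4666 0.0245 0.1846] n 18
   [ 1.6  0.  -1.2 -0.  -1.  -0. ]
   [ 1.5  0.  -1.3  0.  -1.  -0. ]
   [ 1.5  0.  -1.3 -0.  -1.   0. ]
   [ 1.5  0.  -1.3 -0.  -1.  -0. ]
   [ 1.5  0.  -1.3 -0.  -1.   0. ]
   [ 1.4  0.  -1.4  0.  -1.   0. ]
   [ 1.4  0.  -1.4  0.  -1.  -0. ]
   [ 1.4  0.  -1.4 -0.  -1.   0. ]
   [ 1.4  0.  -1.4 -0.  -1.   0. ]
   [ 1.3 -0.  -1.5  0.  -1.  -0. ]
   [ 1.3  0.  -1.5  0.  -1.   0. ]
   [ 1.3  0.  -1.5  0.  -1.   0. ]
   [ 1.3  0.  -1.5 -0.  -1.   0. ]
   [ 1.2  0.  -1.6 -0.  -1.   0. ]
   [ 1.2  0.  -1.6  0.  -1.  -0. ]
   [ 1.2  0.  -1.6 -0.  -1.   0. ]
   [ 1.2  0.  -1.6  0.  -1.   0. ]
   [ 1.1  0.  -1.6 -0.  -1.  -0. ]
TCP [0.5061 0.0245 0.1982] n 10
   [ 3.4  0.  -2.4 -0.  -2.4  0. ]
   [ 3.3  0.  -2.5 -0.  -2.4  0. ]
   [ 3.2  0.  -2.7  0.  -2.4  0. ]
   [ 3.1  0.  -2.8 -0.  -2.4 -0. ]
   [ 3.  -0.  -2.9  0.  -2.4  0. ]
   [ 2.8  0.  -3.1  0.  -2.4  0. ]
   [ 2.7  0.  -3.2  0.  -2.4 -0. ]
   [ 2.6  0.  -3.3 -0.  -2.4  0. ]
   [ 2.4  0.  -3.4 -0.  -2.4  0. ]
   [ 2.3  0.  -3.5 -0.  -2.4 -0. ]
```

The pan centre is confirmed at (0.5555, 0.0245) with r = 65.6 mm. The pellets are still in the scoop, and one is in the tray at (0.492, 0.41). I descend and then pour slowly.

```bash
python3 -m jog '[{"dx":-0.0065,"dy":-0.0004,"dz":0.0174,"wx":0,"wy":-1.6,"wz":0,"gripper":-1},{"dx":-0.006,"dy":-0.0004,"dz":0.0176,"wx":0,"wy":-1.6,"wz":0,"gripper":-1},{"dx":-0.0055,"dy":-0.0004,"dz":0.0178,"wx":0,"wy":-1.6,"wz":0,"gripper":-1},{"dx":-0.005,"dy":-0.0005,"dz":0.0179,"wx":0,"wy":-1.6,"wz":0,"gripper":-1},{"dx":-0.0045,"dy":-0.0005,"dz":0.0181,"wx":0,"wy":-1.6,"wz":0,"gripper":-1},{"dx":-0.004,"dy":-0.0005,"dz":0.016,"wx":0,"wy":-1.6,"wz":0,"gripper":-1},{"dx":0,"dy":0,"dz":0,"wx":0,"wy":0,"wz":0,"gripper":-1}]'
python3 - <<'E'
from h import *
plan([([.53,.025,.104],LIP,0,2,6)])
E
```

```text
time: 16.03
tool_pos: [0.4299, 0.029, 0.1637]
tcp_rot: [-3.133, -0.168, -0.002]
ft_force: [-1.2, 0.8, -2.6]
width: 0.149
finger_force: 68.7
t 16.03 p [0.4299 0.029  0.1637] [-3.133e+00 -1.680e-01 -2.000e-03] F [-1.2  0.8 -2.6] w 0.149
TCP [0.4394 0.0245 0.1614] n 6
   [ 1.5  0.8  0.6 -0.1 -1.3 -0. ]
```

```bash
python3 -m jog '[{"dx":0.0015,"dy":0.0008,"dz":0.0006,"wx":0,"wy":-1.3,"wz":0,"gripper":-1},{"dx":0.0015,"dy":0.0008,"dz":0.0006,"wx":0,"wy":-1.3,"wz":0,"gripper":-1},{"dx":0.0015,"dy":0.0008,"dz":0.0006,"wx":0,"wy":-1.3,"wz":0,"gripper":-1},{"dx":0.0015,"dy":0.0008,"dz":0.0006,"wx":0,"wy":-1.3,"wz":0,"gripper":-1},{"dx":0.0015,"dy":0.0008,"dz":0.0006,"wx":0,"wy":-1.3,"wz":0,"gripper":-1},{"dx":0.0015,"dy":0.0006,"dz":0.0006,"wx":0,"wy":-1.3,"wz":0,"gripper":-1}]'
python3 -m jog '[{"dx":0.0016,"dy":0,"dz":-0.0012,"wx":0,"wy":-1,"wz":0,"gripper":-1},{"dx":0.0015,"dy":0,"dz":-0.0013,"wx":0,"wy":-1,"wz":0,"gripper":-1},{"dx":0.0015,"dy":0,"dz":-0.0013,"wx":0,"wy":-1,"wz":0,"gripper":-1},{"dx":0.0015,"dy":0,"dz":-0.0013,"wx":0,"wy":-1,"wz":0,"gripper":-1},{"dx":0.0015,"dy":0,"dz":-0.0013,"wx":0,"wy":-1,"wz":0,"gripper":-1},{"dx":0.0014,"dy":0,"dz":-0.0014,"wx":0,"wy":-1,"wz":0,"gripper":-1},{"dx":0.0014,"dy":0,"dz":-0.0014,"wx":0,"wy":-1,"wz":0,"gripper":-1},{"dx":0.0014,"dy":0,"dz":-0.0014,"wx":0,"wy":-1,"wz":0,"gripper":-1},{"dx":0.0014,"dy":0,"dz":-0.0014,"wx":0,"wy":-1,"wz":0,"gripper":-1}]'
python3 -m jog '[{"dx":0.0013,"dy":0,"dz":-0.0015,"wx":0,"wy":-1,"wz":0,"gripper":-1},{"dx":0.0013,"dy":0,"dz":-0.0015,"wx":0,"wy":-1,"wz":0,"gripper":-1},{"dx":0.0013,"dy":0,"dz":-0.0015,"wx":0,"wy":-1,"wz":0,"gripper":-1},{"dx":0.0013,"dy":0,"dz":-0.0015,"wx":0,"wy":-1,"wz":0,"gripper":-1},{"dx":0.0012,"dy":0,"dz":-0.0016,"wx":0,"wy":-1,"wz":0,"gripper":-1},{"dx":0.0012,"dy":0,"dz":-0.0016,"wx":0,"wy":-1,"wz":0,"gripper":-1},{"dx":0.0012,"dy":0,"dz":-0.0016,"wx":0,"wy":-1,"wz":0,"gripper":-1},{"dx":0.0012,"dy":0,"dz":-0.0016,"wx":0,"wy":-1,"wz":0,"gripper":-1},{"dx":0.0011,"dy":0,"dz":-0.0016,"wx":0,"wy":-1,"wz":0,"gripper":-1}]'
cat >> h.py <<'E'
def amber(show=True):
    for n_ in ("side","top"):
        im=manip.get_image(n_);hsv=cv2.cvtColor(im["pixels"],cv2.COLOR_BGR2HSV);m=cv2.inRange(hsv,(5,150,150),(20,255,255))
        n,l,s,c=cv2.connectedComponentsWithStats(m)
        for i in range(1,n):
            X=world(im,*c[i])
            if s[i,4]>3 and (X[0]>.46) and X[1]>-.1: print(n_,s[i,4],np.round(c[i]),np.round(X,3))
E
python3 - <<'E'
from h import *
amber()
plan([([.535,.025,.095],LIP,0,-40,10)])
E
```

```text
time: 16.53
tool_pos: [0.4406, 0.024, 0.1648]
tcp_rot: [-3.134, -0.04, -0.001]
ft_force: [-0.5, -0.4, -1.7]
width: 0.146
finger_force: 68.7
time: 17.28
tool_pos: [0.4541, 0.0239, 0.1763]
tcp_rot: [-3.134, 0.118, 0.001]
ft_force: [-0.5, 0.5, -1.5]
width: 0.148
finger_force: 68.7
time: 18.03
tool_pos: [0.4677, 0.0236, 0.1875]
tcp_rot: [-3.133, 0.276, 0.002]
ft_force: [-0.2, -0.6, -2.1]
width: 0.144
finger_force: 68.7
side 18 [229. 214.] [ 0.729 -0.037  0.042]
side 63 [285. 225.] [0.501 0.017 0.128]
side 46 [186. 374.] [0.49  0.411 0.018]
top 13 [142. 226.] [0.494 0.406 0.024]
t 18.13 p [0.468  0.0236 0.1873] [-3.133e+00  2.750e-01  2.000e-03] F [ 0.2 -0.2 -1.4] w 0.149
TCP [0.5061 0.0245 0.1982] n 10
   [ 3.4 -0.1 -2.1 -0.  -2.4  0. ]
   [ 3.3 -0.1 -2.2 -0.  -2.4  0. ]
   [ 3.2 -0.1 -2.4 -0.  -2.4  0. ]
   [ 3.1 -0.1 -2.5 -0.  -2.4  0. ]
   [ 3.  -0.1 -2.6 -0.  -2.4  0. ]
   [ 2.9 -0.1 -2.7 -0.  -2.4  0. ]
   [ 2.7 -0.1 -2.9 -0.  -2.4  0. ]
   [ 2.6 -0.1 -3.  -0.  -2.4  0. ]
   [ 2.5 -0.1 -3.1 -0.  -2.4  0. ]
   [ 2.4 -0.1 -3.2 -0.  -2.4  0. ]
```

```bash
python3 -m jog '[{"dx":0.0017,"dy":0,"dz":-0.0007,"wx":0,"wy":-1.2,"wz":0,"gripper":-1},{"dx":0.0017,"dy":0,"dz":-0.0007,"wx":0,"wy":-1.2,"wz":0,"gripper":-1},{"dx":0.0017,"dy":0,"dz":-0.0008,"wx":0,"wy":-1.2,"wz":0,"gripper":-1},{"dx":0.0016,"dy":0,"dz":-0.0009,"wx":0,"wy":-1.2,"wz":0,"gripper":-1},{"dx":0.0016,"dy":0,"dz":-0.001,"wx":0,"wy":-1.2,"wz":0,"gripper":-1},{"dx":0.0016,"dy":0,"dz":-0.001,"wx":0,"wy":-1.2,"wz":0,"gripper":-1},{"dx":0.0015,"dy":0,"dz":-0.0011,"wx":0,"wy":-1.2,"wz":0,"gripper":-1},{"dx":0.0015,"dy":0,"dz":-0.0011,"wx":0,"wy":-1.2,"wz":0,"gripper":-1}]'
python3 - <<'E'
from h import *
amber()
plan([([.535,.025,.09],LIP,0,-40,12)])
E
```

```text
time: 18.8
tool_pos: [0.4822, 0.0236, 0.19]
tcp_rot: [-3.133, 0.443, 0.003]
ft_force: [-0.1, 0.3, -1.3]
width: 0.146
finger_force: 68.8
side 20 [229. 214.] [ 0.73  -0.039  0.04 ]
side 19 [254. 225.] [0.601 0.013 0.086]
side 21 [246. 235.] [0.596 0.058 0.083]
side 18 [256. 238.] [0.567 0.054 0.083]
side 5 [257. 305.] [ 0.479  0.179 -0.002]
side 45 [186. 374.] [0.492 0.41  0.015]
top 13 [142. 226.] [0.494 0.407 0.021]
t 18.9 p [0.4825 0.0236 0.1895] [-3.133e+00  4.430e-01  3.000e-03] F [ 0.  -0.7 -1.2] w 0.149
TCP [0.5061 0.0245 0.1932] n 12
   [ 1.6 -0.1 -1.1 -0.  -1.2  0. ]
```

At least three pellets are already in the pan. I finish the pour to be sure the scoop is empty.

```bash
python3 -m jog '[{"dx":0.002,"dy":0,"dz":-0.0014,"wx":0,"wy":-1.6,"wz":0,"gripper":-1},{"dx":0.002,"dy":0,"dz":-0.0014,"wx":0,"wy":-1.6,"wz":0,"gripper":-1},{"dx":0.002,"dy":0,"dz":-0.0015,"wx":0,"wy":-1.6,"wz":0,"gripper":-1},{"dx":0.002,"dy":0,"dz":-0.0015,"wx":0,"wy":-1.6,"wz":0,"gripper":-1},{"dx":0.002,"dy":0,"dz":-0.0016,"wx":0,"wy":-1.6,"wz":0,"gripper":-1},{"dx":0.0019,"dy":0,"dz":-0.0016,"wx":0,"wy":-1.6,"wz":0,"gripper":-1},{"dx":0.0019,"dy":0,"dz":-0.0016,"wx":0,"wy":-1.6,"wz":0,"gripper":-1},{"dx":0.0019,"dy":0,"dz":-0.0017,"wx":0,"wy":-1.6,"wz":0,"gripper":-1},{"dx":0.0018,"dy":0,"dz":-0.0017,"wx":0,"wy":-1.6,"wz":0,"gripper":-1},{"dx":0,"dy":0,"dz":0,"wx":0,"wy":0,"wz":0,"gripper":-1}]'
python3 - <<'E'
from h import *
amber()
plan([([.535,.025,.16],LIP,0,-40,3),([.50,.025,.24],LIP,0,-40,4)])
E
```

```text
time: 19.73
tool_pos: [0.5047, 0.0235, 0.1919]
tcp_rot: [-3.131, 0.695, 0.006]
ft_force: [0.6, -0.5, -1.6]
width: 0.147
finger_force: 68.8
side 17 [229. 214.] [ 0.729 -0.037  0.042]
side 20 [254. 225.] [0.605 0.008 0.081]
side 4 [266. 230.] [0.563 0.01  0.083]
side 43 [249. 236.] [0.591 0.051 0.078]
side 5 [257. 305.] [0.477 0.181 0.001]
side 45 [186. 374.] [0.491 0.411 0.016]
top 13 [142. 226.] [0.495 0.409 0.014]
t 19.83 p [0.5043 0.0236 0.1924] [-3.131  0.693  0.006] F [ 0.2  0.7 -0.8] w 0.148
TCP [0.5061 0.0245 0.2632] n 3
   [-14.6  -0.5 -18.5  -0.1  -0.1   0.1]
TCP [0.4711 0.0245 0.3432] n 4
   [-19.6   0.   -9.7   0.    0.    0. ]
```

```bash
python3 -m jog '[{"dx":-0.008,"dy":0,"dz":-0.01,"wx":0,"wy":0,"wz":0,"gripper":-1},{"dx":-0.014,"dy":0,"dz":-0.018,"wx":0,"wy":0,"wz":0,"gripper":-1},{"dx":-0.016,"dy":0,"dz":-0.018,"wx":0,"wy":0,"wz":0,"gripper":-1},{"dx":-0.019,"dy":0,"dz":-0.01,"wx":0,"wy":0,"wz":0,"gripper":-1},{"dx":-0.019,"dy":0,"dz":-0.01,"wx":0,"wy":0,"wz":0,"gripper":-1},{"dx":-0.019,"dy":0,"dz":-0.01,"wx":0,"wy":0,"wz":0,"gripper":-1},{"dx":0,"dy":0,"dz":0,"wx":0,"wy":0,"wz":0,"gripper":-1}]'
python3 - <<'E'
from h import *
amber()
s=manip.get_state();print(s["tool_pos"],s["tcp_rot"],s["ft_force"])
# hook geometry from top depth (arm away): line fit of the rod
im=manip.get_image("top");D=im["depth"]
X=np.array([world(im,a,b) for b in range(185,235) for a in range(430,460) if D[b,a]>0])
k=(X[:,2]>.197)&(X[:,2]<.212)&(X[:,0]<.562)
c=X[k].mean(0);v=np.linalg.svd(X[k,:2]-c[:2])[2][0];v*=-np.sign(v[0]);print("rod",k.sum(),c,v,np.degrees(np.arctan2(v[1],v[0])))
kp=(X[:,2]>.213)&(X[:,0]>.555);kt=(X[:,2]>.213)&(X[:,0]<.5)
for n,kk in(("post",kp),("tip",kt)): print(n,kk.sum(),X[kk].mean(0),((X[kk,:2]-c[:2])@v).min(),((X[kk,:2]-c[:2])@v).max()) if kk.any() else None
im=manip.get_image("side");print(proj(im,[[c[0],c[1],.204]]))
E
```

```text
time: 20.42
tool_pos: [0.4791, 0.0228, 0.3156]
tcp_rot: [-3.133, 0.686, 0.005]
ft_force: [0.4, -0.3, -0.5]
width: 0.149
finger_force: 68.9
side 19 [229. 214.] [ 0.73  -0.039  0.041]
side 20 [254. 225.] [0.602 0.011 0.084]
side 13 [265. 230.] [0.565 0.014 0.083]
side 43 [249. 236.] [0.591 0.051 0.078]
side 15 [268. 238.] [0.54  0.035 0.084]
side 45 [186. 374.] [0.49  0.411 0.017]
top 13 [142. 226.] [0.494 0.407 0.019]
[0.47968413 0.02270006 0.31193948] [-3.13175922  0.69120617  0.00591736] [ 0.4694219   1.0278239  -1.23306505]
rod 92 [ 0.52614882 -0.40604442  0.20393806] [-0.94851315  0.31673774] 161.53424857247583
post 32 [ 0.56925697 -0.41915647  0.21925901] -0.05289242990737393 -0.0383635263461634
tip 11 [ 0.48306494 -0.39175412  0.2228643 ] 0.039538092410937455 0.04953377823455665
[[346.35248951 137.79467247]]
```

All five pellets are in the pan and the scoop is empty. Next is the hook: the rod axis points at about 162°, with the seat near (0.509, -0.400). I plan the approach from the rod's tip side.

```bash
echo 'PEAK=[-.002,0,.09]' >> h.py; python3 - <<'E'
from h import *
plan([([.44,-.03,.36],PEAK,72.3,0,12),([.428,-.3747,.34],PEAK,72.3,0,11),([.428,-.3747,.245],PEAK,72.3,0,4)])
E
```

```text
t 20.62 p [0.4799 0.0227 0.3107] [-3.131  0.695  0.006] F [ 0.1  0.3 -2.9] w 0.143
TCP [ 0.4263 -0.0745  0.3305] n 12
   [-4.5  8.1  1.5 -2.1  2.8 -5.8]
   [-5.4  7.5  1.6 -2.1  2.8 -5.8]
   [-6.2  6.9  1.6 -2.1  2.8 -5.8]
   [-6.9  6.2  1.5 -2.1  2.8 -5.8]
   [-7.6  5.4  1.3 -2.1  2.8 -5.8]
   [-8.1  4.6  1.1 -2.1  2.8 -5.8]
   [-8.6  3.7  0.9 -2.1  2.8 -5.8]
   [-9.   2.8  0.5 -2.1  2.8 -5.8]
   [-9.2  1.8  0.2 -2.1  2.8 -5.8]
   [-9.3  0.9 -0.2 -2.1  2.8 -5.8]
   [-9.4 -0.  -0.7 -2.1  2.8 -5.8]
   [-9.3 -0.9 -1.1 -2.1  2.8 -5.8]
TCP [ 0.4143 -0.4192  0.3105] n 11
   [-30.2   8.5   1.8   0.    0.    0. ]
TCP [ 0.4143 -0.4192  0.2155] n 4
   [ 0.  -0.  23.7  0.   0.   0. ]
```

```bash
python3 -m jog '[{"dx":-0.0045,"dy":0.008,"dz":0.0015,"wx":-2.1,"wy":2.8,"wz":-5.8,"gripper":-1},{"dx":-0.0054,"dy":0.0075,"dz":0.0016,"wx":-2.1,"wy":2.8,"wz":-5.8,"gripper":-1},{"dx":-0.0062,"dy":0.0069,"dz":0.0016,"wx":-2.1,"wy":2.8,"wz":-5.8,"gripper":-1},{"dx":-0.0069,"dy":0.0062,"dz":0.0015,"wx":-2.1,"wy":2.8,"wz":-5.8,"gripper":-1},{"dx":-0.0076,"dy":0.0054,"dz":0.0013,"wx":-2.1,"wy":2.8,"wz":-5.8,"gripper":-1},{"dx":-0.0081,"dy":0.0046,"dz":0.0011,"wx":-2.1,"wy":2.8,"wz":-5.8,"gripper":-1}]'
python3 -m jog '[{"dx":-0.0086,"dy":0.0037,"dz":0.0009,"wx":-2.1,"wy":2.8,"wz":-5.8,"gripper":-1},{"dx":-0.009,"dy":0.0028,"dz":0.0005,"wx":-2.1,"wy":2.8,"wz":-5.8,"gripper":-1},{"dx":-0.0092,"dy":0.0018,"dz":0.0002,"wx":-2.1,"wy":2.8,"wz":-5.8,"gripper":-1},{"dx":-0.0093,"dy":0.0009,"dz":-0.0002,"wx":-2.1,"wy":2.8,"wz":-5.8,"gripper":-1},{"dx":-0.0094,"dy":0,"dz":-0.0007,"wx":-2.1,"wy":2.8,"wz":-5.8,"gripper":-1},{"dx":-0.0093,"dy":-0.0009,"dz":-0.0011,"wx":-2.1,"wy":2.8,"wz":-5.8,"gripper":-1},{"dx":0,"dy":0,"dz":0,"wx":0,"wy":0,"wz":0,"gripper":-1}]'
python3 - <<'E'
from h import *
plan([([.428,-.3747,.34],PEAK,72.3,0,11)])
E
```

```text
time: 21.12
tool_pos: [0.4532, -0.0261, 0.3205]
tcp_rot: [-3.01, 0.343, 0.685]
ft_force: [1.0, -0.5, -0.5]
width: 0.147
finger_force: 68.8
time: 21.7
tool_pos: [0.4257, -0.0759, 0.3311]
tcp_rot: [-3.135, -0.001, 1.272]
ft_force: [-0.1, 0.6, -1.4]
width: 0.15
finger_force: 68.8
t 21.7 p [ 0.4257 -0.0759  0.3311] [-3.135e+00 -1.000e-03  1.272e+00] F [-0.1  0.6 -1.4] w 0.15
TCP [ 0.4143 -0.4192  0.3105] n 11
   [-30.1   8.2   1.8  -0.   -0.    0.1]
```

```bash
python3 -m jog '[{"dx":-0.031,"dy":0.0083,"dz":0.002,"wx":0,"wy":0,"wz":0,"gripper":-1},{"dx":-0.033,"dy":0.009,"dz":0.002,"wx":0,"wy":0,"wz":0,"gripper":-1},{"dx":-0.033,"dy":0.009,"dz":0.002,"wx":0,"wy":0,"wz":0,"gripper":-1},{"dx":-0.033,"dy":0.009,"dz":0.002,"wx":0,"wy":0,"wz":0,"gripper":-1},{"dx":-0.033,"dy":0.009,"dz":0.002,"wx":0,"wy":0,"wz":0,"gripper":-1},{"dx":-0.033,"dy":0.009,"dz":0.002,"wx":0,"wy":0,"wz":0,"gripper":-1},{"dx":-0.033,"dy":0.009,"dz":0.002,"wx":0,"wy":0,"wz":0,"gripper":-1},{"dx":-0.033,"dy":0.009,"dz":0.002,"wx":0,"wy":0,"wz":0,"gripper":-1},{"dx":-0.033,"dy":0.009,"dz":0.002,"wx":0,"wy":0,"wz":0,"gripper":-1},{"dx":-0.033,"dy":0.009,"dz":0.002,"wx":0,"wy":0,"wz":0,"gripper":-1}]'
python3 -m jog '[{"dx":0,"dy":0,"dz":0.02,"wx":0,"wy":0,"wz":0,"gripper":-1},{"dx":0,"dy":0,"dz":0.03,"wx":0,"wy":0,"wz":0,"gripper":-1},{"dx":0,"dy":0,"dz":0.03,"wx":0,"wy":0,"wz":0,"gripper":-1},{"dx":0,"dy":0,"dz":0.0143,"wx":0,"wy":0,"wz":0,"gripper":-1},{"dx":0,"dy":0,"dz":0,"wx":0,"wy":0,"wz":0,"gripper":-1}]'
python3 - <<'E'
from h import *
plan([([.428,-.3747,.245],PEAK,72.3,0,2),([.5005,-.398,.245],PEAK,72.3,0,9)])
im=manip.get_image("side");P=im["pixels"];hsv=cv2.cvtColor(P,cv2.COLOR_BGR2HSV);m=cv2.inRange(hsv,(50,120,50),(75,255,255))
n,l,s,c=cv2.connectedComponentsWithStats(m)
for i in range(1,n):
  if s[i,4]>5: print(s[i,4],np.round(c[i],1),np.round(world(im,*c[i]),3))
st=manip.get_state();R=Ro.from_euler('xyz',st["tcp_rot"])
G=lambda sc:st["tool_pos"]+R.apply(O+np.array(sc)*[1,-1,-1])
print("pred grip/peak/lip",G([-.04,0,.078]),G(PEAK),G(LIP),proj(im,[G([-.04,0,.085]),G(PEAK),G(LIP)]))
E
```

```text
time: 22.53
tool_pos: [0.4148, -0.4158, 0.3092]
tcp_rot: [-3.131, -0.001, 1.266]
ft_force: [1.4, -0.6, -1.4]
width: 0.147
finger_force: 68.8
time: 22.95
tool_pos: [0.4134, -0.4127, 0.2117]
tcp_rot: [-3.126, -0.005, 1.267]
ft_force: [-0.2, -1.1, -1.1]
width: 0.15
finger_force: 68.7
t 22.95 p [ 0.4134 -0.4127  0.2117] [-3.126 -0.005  1.267] F [-0.2 -1.1 -1.1] w 0.15
TCP [ 0.4143 -0.4192  0.2155] n 2
   [-2.9  1.4 -2.  -0.4 -0.1  0.2]
TCP [ 0.4868 -0.4425  0.2155] n 9
   [-0.   8.5  0.   0.   0.   0. ]
400 [332.2 133.8] [ 0.701 -0.706  0.065]
51 [279.6 159.2] [ 0.748 -0.36   0.082]
225 [294.1 256.3] [0.458 0.041 0.063]
pred grip/peak/lip [ 0.41619879 -0.40536782  0.23187992] [ 0.42766859 -0.36917059  0.24397143] [ 0.43923326 -0.32855217  0.15408038] [[381.06945162 135.73796475]
 [373.6092814  137.43152826]
 [360.40643765 168.37782663]]
```

```bash
python3 -m jog '[{"dx":-0.0029,"dy":0.0014,"dz":-0.002,"wx":-0.4,"wy":0,"wz":0,"gripper":-1},{"dx":-0.0029,"dy":0.0014,"dz":-0.002,"wx":-0.4,"wy":0,"wz":0,"gripper":-1},{"dx":0,"dy":0,"dz":0,"wx":0,"wy":0,"wz":0,"gripper":-1}]'
python3 -m jog '[{"dx":0,"dy":0.01,"dz":0,"wx":0,"wy":0,"wz":0,"gripper":-1},{"dx":0,"dy":0.01,"dz":0,"wx":0,"wy":0,"wz":0,"gripper":-1},{"dx":0,"dy":0.01,"dz":0,"wx":0,"wy":0,"wz":0,"gripper":-1},{"dx":0,"dy":0.01,"dz":0,"wx":0,"wy":0,"wz":0,"gripper":-1},{"dx":0,"dy":0,"dz":0,"wx":0,"wy":0,"wz":0,"gripper":-1}]'
python3 - <<'E'
from h import *
plan([([.5138,-.402,.245],PEAK,72.3,0,5)])
E
```

```text
time: 23.25
tool_pos: [0.4153, -0.4217, 0.2224]
tcp_rot: [3.132, 0.003, 1.269]
ft_force: [-0.5, -0.6, -0.7]
width: 0.147
finger_force: 68.8
time: 23.67
tool_pos: [0.4543, -0.433, 0.2216]
tcp_rot: [3.133, 0.002, 1.27]
ft_force: [-0.9, -0.1, -1.7]
width: 0.146
finger_force: 68.8
t 23.67 p [ 0.4543 -0.433   0.2216] [3.133e+00 2.000e-03 1.270e+00] F [-0.9 -0.1 -1.7] w 0.146
TCP [ 0.5001 -0.4465  0.2155] n 5
   [0.1 9.5 1.3 0.1 0.  0.1]
```

```bash
python3 -m jog '[{"dx":0,"dy":0.0095,"dz":0.001,"wx":0,"wy":0,"wz":0,"gripper":-1},{"dx":0,"dy":0.0095,"dz":0.001,"wx":0,"wy":0,"wz":0,"gripper":-1},{"dx":0,"dy":0.0095,"dz":0.001,"wx":0,"wy":0,"wz":0,"gripper":-1},{"dx":0,"dy":0.0095,"dz":0.001,"wx":0,"wy":0,"wz":0,"gripper":-1},{"dx":0,"dy":0.0095,"dz":0.001,"wx":0,"wy":0,"wz":0,"gripper":-1},{"dx":0,"dy":0,"dz":0,"wx":0,"wy":0,"wz":0,"gripper":-1}]'
python3 - <<'E'
from h import *
plan([([.5138,-.402,.211],PEAK,72.3,0,4)])
im=manip.get_image("side");D=im["depth"]
X=np.array([np.r_[world(im,a,b),a,b] for b in range(120,200) for a in range(315,375) if D[b,a]>0])
k=(X[:,2]>.1)&(np.hypot(X[:,0]-.51,X[:,1]+.41)<.1)
# by colour: white = scoop
for r in X[k][::25]:
    print(np.round(r,3),im["pixels"][int(r[4]),int(r[3])],end=" ")
E
```

```text
time: 24.17
tool_pos: [0.4991, -0.4468, 0.2163]
tcp_rot: [3.134, 0.001, 1.27]
ft_force: [-0.7, -0.3, -1.3]
width: 0.149
finger_force: 68.8
t 24.17 p [ 0.4991 -0.4468  0.2163] [3.134e+00 1.000e-03 1.270e+00] F [-0.7 -0.3 -1.3] w 0.149
TCP [ 0.5001 -0.4465  0.1815] n 4
   [0.2 0.2 8.7 0.1 0.  0.1]
[ 5.18e-01 -4.49e-01  2.52e-01  3.56e+02  1.20e+02] [62 64 60] [ 5.11e-01 -4.38e-01  2.40e-01  3.56e+02  1.25e+02] [109 144  95] [ 5.69e-01 -4.23e-01  2.21e-01  3.37e+02  1.28e+02] [139 160 137] [ 4.98e-01 -4.35e-01  2.31e-01  3.59e+02  1.29e+02] [38 88 34] [ 5.03e-01 -4.22e-01  2.27e-01  3.56e+02  1.31e+02] [30 95  6] [ 5.69e-01 -4.11e-01  2.05e-01  3.35e+02  1.34e+02] [137 144 138] [ 5.01e-01 -4.41e-01  2.07e-01  3.58e+02  1.35e+02] [113 125 120] [ 5.30e-01 -3.77e-01  2.17e-01  3.42e+02  1.37e+02] [176 192 184] [ 4.82e-01 -3.91e-01  2.20e-01  3.58e+02  1.38e+02] [144 154 149] [ 5.64e-01 -4.15e-01  1.83e-01  3.36e+02  1.40e+02] [123 129 123] [ 5.38e-01 -4.38e-01  1.77e-01  3.46e+02  1.41e+02] [166 182 175] [ 5.04e-01 -3.65e-01  2.11e-01  3.48e+02  1.42e+02] [222 234 228] [ 5.36e-01 -4.46e-01
[... 467 characters left out ...]
7e-01  3.53e+02  1.49e+02] [158 173 163] [ 5.17e-01 -4.22e-01  1.56e-01  3.49e+02  1.50e+02] [201 217 209] [ 5.24e-01 -4.06e-01  1.58e-01  3.45e+02  1.51e+02] [217 231 224] [ 5.33e-01 -3.92e-01  1.57e-01  3.41e+02  1.52e+02] [239 246 243] [ 5.44e-01 -3.86e-01  1.53e-01  3.37e+02  1.53e+02] [240 247 244] [ 5.66e-01 -4.08e-01  1.34e-01  3.33e+02  1.54e+02] [170 182 173] [ 4.78e-01 -4.02e-01  1.61e-01  3.58e+02  1.54e+02] [141 153 148] [ 4.84e-01 -3.84e-01  1.64e-01  3.54e+02  1.55e+02] [140 151 144] [ 4.85e-01 -3.78e-01  1.62e-01  3.53e+02  1.56e+02] [141 152 148] [ 5.65e-01 -4.09e-01  1.19e-01  3.33e+02  1.58e+02] [130 136 130] [ 4.90e-01 -3.68e-01  1.54e-01  3.50e+02  1.59e+02] [114 125 120]
```

The scoop is threaded over the hook with no contact. I lower it onto the rod.

```bash
python3 -m jog '[{"dx":0,"dy":0,"dz":0.009,"wx":0,"wy":0,"wz":0,"gripper":-1},{"dx":0,"dy":0,"dz":0.009,"wx":0,"wy":0,"wz":0,"gripper":-1},{"dx":0,"dy":0,"dz":0.009,"wx":0,"wy":0,"wz":0,"gripper":-1},{"dx":0,"dy":0,"dz":0.006,"wx":0,"wy":0,"wz":0,"gripper":-1},{"dx":0,"dy":0,"dz":0,"wx":0,"wy":0,"wz":0,"gripper":-1}]'
python3 -m jog '[{"dx":0,"dy":0,"dz":0.0015,"wx":0,"wy":0,"wz":0,"gripper":-1},{"dx":0,"dy":0,"dz":0,"wx":0,"wy":0,"wz":0,"gripper":-1}]'
python3 -m jog '[{"dx":0,"dy":0,"dz":0.0015,"wx":0,"wy":0,"wz":0,"gripper":-1},{"dx":0,"dy":0,"dz":0,"wx":0,"wy":0,"wz":0,"gripper":-1}]'
```

```text
time: 24.63
tool_pos: [0.498, -0.4465, 0.1816]
tcp_rot: [3.137, -0.001, 1.269]
ft_force: [0.3, 0.0, -1.2]
width: 0.147
finger_force: 68.9
time: 24.8
tool_pos: [0.4986, -0.4467, 0.1817]
tcp_rot: [3.135, 0.0, 1.269]
ft_force: [-0.3, 0.9, -1.8]
width: 0.149
finger_force: 68.9
time: 24.97
tool_pos: [0.4988, -0.4469, 0.1808]
tcp_rot: [3.134, 0.001, 1.269]
ft_force: [0.3, -0.7, 1.8]
width: 0.148
finger_force: 69.3
```

```bash
python3 -m jog '[{"dx":0,"dy":0,"dz":0,"wx":0,"wy":0,"wz":0,"gripper":-0.65},{"dx":0,"dy":0,"dz":0,"wx":0,"wy":0,"wz":0,"gripper":-0.6},{"dx":0,"dy":0,"dz":0,"wx":0,"wy":0,"wz":0,"gripper":-0.5},{"dx":0,"dy":0,"dz":0,"wx":0,"wy":0,"wz":0,"gripper":-0.35},{"dx":0,"dy":0,"dz":0,"wx":0,"wy":0,"wz":0,"gripper":-0.2},{"dx":0,"dy":0,"dz":0,"wx":0,"wy":0,"wz":0,"gripper":-0.1},{"dx":0,"dy":0,"dz":0,"wx":0,"wy":0,"wz":0,"gripper":-0.1},{"dx":0,"dy":0,"dz":0,"wx":0,"wy":0,"wz":0,"gripper":-0.1},{"dx":0,"dy":0,"dz":0,"wx":0,"wy":0,"wz":0,"gripper":-0.1}]'
python3 - <<'E'
from h import *
def g():
    im=manip.get_image("side");P=im["pixels"];hsv=cv2.cvtColor(P,cv2.COLOR_BGR2HSV)
    m=cv2.inRange(hsv,(45,80,25),(80,255,255))
    D=im["depth"];q=[world(im,a,b) for b,a in zip(*np.nonzero(m)) if D[b,a]>0]
    q=np.array([x for x in q if .1<x[2]<.24 and np.hypot(x[0]-.5,x[1]+.44)<.07])
    print("grip",len(q),q.mean(0) if len(q) else None,q.min(0),q.max(0))
g()
s=manip.get_state();print(s["tool_pos"],s["width"],s["ft_force"],s["finger_force"])
E
```

```text
time: 25.72
tool_pos: [0.4987, -0.4467, 0.1802]
tcp_rot: [3.135, 0.0, 1.27]
ft_force: [-0.2, 0.6, -0.3]
width: 0.446
finger_force: 0.0
grip 30 [ 0.50534111 -0.43068198  0.20512419] [ 0.48348665 -0.46425205  0.19631496] [ 0.55041248 -0.39249288  0.23769575]
[ 0.49867529 -0.44668808  0.18024491] 0.44934862937876113 [-1.26032748 -0.24486707 -0.11066863] 0.0
```

```bash
python3 -m jog '[{"dx":0,"dy":0,"dz":-0.006,"wx":0,"wy":0,"wz":0,"gripper":-0.1},{"dx":0,"dy":0,"dz":-0.008,"wx":0,"wy":0,"wz":0,"gripper":-0.1},{"dx":0,"dy":0,"dz":-0.01,"wx":0,"wy":0,"wz":0,"gripper":-0.1},{"dx":0,"dy":0,"dz":-0.012,"wx":0,"wy":0,"wz":0,"gripper":-0.1},{"dx":0,"dy":0,"dz":-0.015,"wx":0,"wy":0,"wz":0,"gripper":-0.1},{"dx":0,"dy":0,"dz":-0.02,"wx":0,"wy":0,"wz":0,"gripper":-0.1},{"dx":0,"dy":0,"dz":-0.03,"wx":0,"wy":0,"wz":0,"gripper":-0.1},{"dx":0,"dy":0,"dz":-0.03,"wx":0,"wy":0,"wz":0,"gripper":-0.1},{"dx":0,"dy":0,"dz":-0.03,"wx":0,"wy":0,"wz":0,"gripper":-0.1}]'
python3 -m jog '[{"dx":-0.01,"dy":0,"dz":-0.01,"wx":0,"wy":0,"wz":0,"gripper":-0.1},{"dx":0,"dy":0,"dz":0,"wx":0,"wy":0,"wz":0,"gripper":-0.1},{"dx":0,"dy":0,"dz":0,"wx":0,"wy":0,"wz":0,"gripper":-0.1},{"dx":0,"dy":0,"dz":0,"wx":0,"wy":0,"wz":0,"gripper":-0.1},{"dx":0,"dy":0,"dz":0,"wx":0,"wy":0,"wz":0,"gripper":-0.1},{"dx":0,"dy":0,"dz":0,"wx":0,"wy":0,"wz":0,"gripper":-0.1},{"dx":0,"dy":0,"dz":0,"wx":0,"wy":0,"wz":0,"gripper":-0.1},{"dx":0,"dy":0,"dz":0,"wx":0,"wy":0,"wz":0,"gripper":-0.1},{"dx":0,"dy":0,"dz":0,"wx":0,"wy":0,"wz":0,"gripper":-0.1},{"dx":0,"dy":0,"dz":0,"wx":0,"wy":0,"wz":0,"gripper":-0.1}]'
cat > chk.py <<'E'
from h import *
im=manip.get_image("side");hsv=cv2.cvtColor(im["pixels"],cv2.COLOR_BGR2HSV);D=im["depth"]
for nm,m in (("green",cv2.inRange(hsv,(45,80,25),(80,255,255))),("white",cv2.inRange(hsv,(0,0,195),(180,40,255)))):
    q=np.array([world(im,a,b) for b,a in zip(*np.nonzero(m)) if D[b,a]>0])
    q=q[(q[:,2]>.06)&(q[:,2]<.26)&(np.hypot(q[:,0]-.51,q[:,1]+.4)<.09)]
    print(nm,len(q),np.median(q,0),q.min(0),q.max(0))
amber()
E
python3 chk.py; python3 -m jog '[{"dx":0,"dy":0,"dz":0,"wx":0,"wy":0,"wz":0,"gripper":-0.1},{"dx":0,"dy":0,"dz":0,"wx":0,"wy":0,"wz":0,"gripper":-0.1},{"dx":0,"dy":0,"dz":0,"wx":0,"wy":0,"wz":0,"gripper":-0.1},{"dx":0,"dy":0,"dz":0,"wx":0,"wy":0,"wz":0,"gripper":-0.1}]' ;python3 chk.py
```

```text
time: 26.52
tool_pos: [0.4974, -0.4459, 0.3441]
tcp_rot: [3.134, 0.001, 1.27]
ft_force: [-1.0, -0.5, 0.1]
width: 0.45
finger_force: 0.0
time: 27.35
tool_pos: [0.4947, -0.4558, 0.3512]
tcp_rot: [3.135, 0.0, 1.27]
ft_force: [0.1, -0.2, -0.2]
width: 0.451
finger_force: 0.0
green 41 [ 0.49986841 -0.43481823  0.20462422] [ 0.47882827 -0.45817912  0.19240104] [ 0.51256931 -0.39623467  0.22572581]
white 307 [ 0.51529837 -0.39127363  0.1261064 ] [ 0.47226905 -0.44774323  0.11664082] [ 0.55640015 -0.35374105  0.213119  ]
side 8 [228. 213.] [ 0.733 -0.04   0.041]
side 20 [254. 225.] [0.602 0.012 0.085]
side 19 [265. 230.] [0.565 0.014 0.083]
side 43 [249. 236.] [0.591 0.052 0.078]
side 19 [268. 237.] [0.54  0.035 0.084]
side 44 [186. 374.] [0.491 0.411 0.018]
top 12 [282. 186.] [0.606 0.008 0.086]
top 15 [264. 188.] [0.597 0.057 0.087]
top 12 [265. 194.] [0.581 0.052 0.09 ]
top 11 [280. 199.] [0.568 0.01  0.083]
top 10 [272. 208.] [0.543 0.032 0.088]
top 13 [142. 226.] [0.495 0.408 0.016]
time: 27.83
tool_pos: [0.4946, -0.4558, 0.3513]
tcp_rot: [3.135, 0.001, 1.269]
ft_force: [-0.3, -1.0, -0.4]
width: 0.452
finger_force: 0.0
green 41 [ 0.50100223 -0.435876    0.20449775] [ 0.47903321 -0.46115174  0.19112754] [ 0.51294719 -0.39685948  0.22544344]
white 304 [ 0.51480961 -0.39181975  0.12655358] [ 0.47128693 -0.44951631  0.11582836] [ 0.55689247 -0.35364796  0.21224514]
side 8 [229. 214.] [ 0.73  -0.039  0.042]
side 20 [254. 225.] [0.602 0.011 0.084]
side 19 [265. 230.] [0.565 0.014 0.083]
side 43 [249. 236.] [0.592 0.05  0.077]
side 20 [268. 238.] [0.54  0.035 0.084]
side 44 [186. 374.] [0.491 0.411 0.016]
top 12 [282. 186.] [0.606 0.008 0.086]
top 15 [264. 188.] [0.598 0.057 0.08 ]
top 12 [265. 194.] [0.582 0.052 0.086]
top 11 [280. 199.] [0.568 0.01  0.086]
top 10 [272. 208.] [0.542 0.032 0.09 ]
top 13 [142. 226.] [0.495 0.408 0.016]
```

The scoop hangs still at about 120 mm, five pellets lie in the pan (the farthest about 55 mm from its centre), one is in the tray, and the robot is clear.

```bash
python3 -c "
from cell import manip
print(manip.close_job())"
```

```text
the job is handed in; nothing more can be done
None
```

I handed in the job: by my last camera measurements five pellets are in the pan, the sixth is in the tray, and the empty scoop hangs at rest on the hook with the robot clear; the hand-in gave no verdict.

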